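Pack the tote for hanging the shed door

TASK

Pack the wooden tote for hanging the shed door: lay the folded brass hinge flat in the broad square tray and the drill chuck key flat in the oblong tin, stand the screw jar upright in the small square tin, and put the loose roofing bolt with the others in the tin cup. The plain T-handled hex key and the flat brass mending plate belong to other jobs: leave them lying where they are.

Things in the scene. Friction and masses are not known exactly. Their poses are not given: they have to be found in the camera images.
- hinge: Brass butt hinge folded shut, lying flat on the bench: 76 mm long (its x), 32 mm wide (its y), 8 mm thick at the two leaves, with an 11 mm thick round jointed barrel along its whole +y edge and three screw holes. Origin: centre of its underside; z up. It can be gripped across the 32 mm, by barrel and leaf edges. 0.15 kg.
- chuck_key: Grey steel drill chuck key, T-shaped and stubby, lying flat. Origin: on the bench under the middle of the free shank; z up. Along its x: cross bar (54 mm long along y, 10 mm thick) at -23 mm; round 10 mm shank, free from -18 to +19 mm; toothed bevel gear 22 mm across at +19 mm; pilot tip ends at +41 mm. It rests on bar and gear; the shank over the origin is 3 to 14 mm above the bench. 0.10 kg.
- roofing_bolt: Steel roofing bolt lying on the bench, 58 mm long along its x: round head 18 mm across at -29 to -22 mm, 10 mm shank (grip it there), square nut 18 mm wide at +14 to +22 mm. Its axis is 9 mm above the bench. Origin: on the bench under mid-length (it moves off to the side if the bolt rolls); z up. 0.06 kg.
- screw_jar: Red plastic screw jar with a red lid, upright: 48 mm diameter, 62 mm tall. Origin: centre of its underside; z up. 0.13 kg.
- hex_key: Look-alike, not wanted: plain T-handled hex key, grey steel, cross bar 54 mm long, straight thin 10 mm shank 88 mm long with no gear at its end, lying on the bench. Origin: on the bench under the shank, 35 mm from the bar, which is on the -x side; x along the shank.
- mending_plate: Look-alike, not wanted: flat brass mending plate, 96 mm long (its x), 24 mm wide, 4 mm thick, four holes in a row, no barrel, lying on the bench. Origin: centre of its underside.
- oblong_tin: The oblong tin, bare metal, open on top: inside 80 mm along its x and 122 mm along its y, walls 3 mm thick, 32 mm high, floor 3 mm thick. Fixed, level, in one of four places (two by two, 112 by 136 mm apart) in the wooden tote (250 x 300 mm, walls 48 to 56 mm high). Origin: centre of its underside, 8 mm above the bench; z up.
- broad_tray: The broad square tray, low, of plywood, open on top: inside 98 by 98 mm, walls 5 mm thick, 28 mm high, floor 5 mm thick. Fixed, level, in one of four places (two by two, 112 by 136 mm apart) in the wooden tote (250 x 300 mm, walls 48 to 56 mm high). Origin: centre of its underside, 8 mm above the bench; z up.
- small_tin: The small square tin, dark steel, open on top: inside 66 by 66 mm, walls 3 mm thick, 36 mm high, floor 3 mm thick. Fixed, level, in one of four places (two by two, 112 by 136 mm apart) in the wooden tote (250 x 300 mm, walls 48 to 56 mm high). Origin: centre of its underside, 8 mm above the bench; z up.
- tin_cup: The round tin cup, open on top: inside 78 mm across at the bottom and 80 mm at the rim, 60 mm high, with two roofing bolts lying fixed on its floor (they reach 21 mm above its underside). Fixed, level, in one of four places (two by two, 112 by 136 mm apart) in the wooden tote (250 x 300 mm, walls 48 to 56 mm high). Origin: centre of its underside, 8 mm above the bench; z up.
Things that resemble listed ones, but are neither listed nor needed, are in the scene too. What is meant by the hinge is not red, and is the smaller of those in its own colour. What is shaped like the chuck_key but green is not meant.

How it is judged (in metres and radians):
At the end, for the whole second after the job is handed in: Hinge flat on the broad tray's floor (tilt under 9 deg), chuck key flat in the oblong tin (14 deg), jar upright on the small tin's floor (6 deg), bolt in the cup (origin under 48 mm above its underside), all released and at rest; hex key and mending plate within 20 mm of their starts (x of hinge in the frame of broad_tray between -0.037 and 0.037 m and y of hinge in the frame of broad_tray between -0.037 and 0.037 m and z of hinge in the frame of broad_tray between -0.002 and 0.01 m and angle between hinge's own z axis and vertical below 0.15 rad and x of chuck_key in the frame of oblong_tin between -0.036 and 0.036 m and y of chuck_key in the frame of oblong_tin between -0.05 and 0.05 m and z of chuck_key in the frame of oblong_tin between -0.002 and 0.011 m and angle between chuck_key's own z axis and vertical below 0.25 rad and x of screw_jar in the frame of small_tin between -0.012 and 0.012 m and y of screw_jar in the frame of small_tin between -0.012 and 0.012 m and z of screw_jar in the frame of small_tin between -0.002 and 0.008 m and angle between screw_jar's own z axis and vertical below 0.1 rad and horizontal distance between roofing_bolt and tin_cup below 0.04 m and x of roofing_bolt in the frame of tin_cup between -0.04 and 0.04 m and y of roofing_bolt in the frame of tin_cup between -0.04 and 0.04 m and z of roofing_bolt in the frame of tin_cup between -0.002 and 0.048 m and linear speed of each of hinge, chuck_key, roofing_bolt, screw_jar below 0.02 m/s and distance of each of hex_key, mending_plate from where it was at the start of the episode below 0.02 m); the robot touches nothing.
It fails at once if the T-handled hex key is moved from its place (more than 20 mm) (distance of hex_key from where it was at the start of the episode above 0.02 m).
It fails at once if the brass mending plate is moved from its place (more than 20 mm) (distance of mending_plate from where it was at the start of the episode above 0.02 m).
It also fails if it takes over 120 s, if anything falls off the work surface, if the arm or the gripper's body presses on something with over 40 N, if the wrist force passes 120 N, or if a joint passes its speed limit or range.

ROBOT

A 6-joint arm with a two-finger parallel gripper is mounted at the origin on the work surface. World frame = base frame: x ahead of the robot, y to its left, z up, the work surface at z = 0. Lengths are in mm, angles in rad, forces in N, time in s.
With the tool pointing down it reaches from about 375 to 750 mm from the base axis. Payload 9 kg.
Tool frame: the origin (TCP) lies at the very end of the fingers, on their centre line; the grasp point (between the pads) lies 19 mm behind it; z points along the fingers, y is the direction in which the jaws open and shut (so a half turn about z gives the same grasp; the last joint's range is limited). The gripper opens to 85 mm and grips with 20 to 120 N. Pads are 22 mm wide; open, the fingers measure 114 mm over their backs; the gripper's body (76 mm by 85 mm) begins 54 mm behind the grasp point. The pads swing forward as they close: fully open they stand 13 mm farther back than shut.
Start: joints at [0.91, 0.104, 0.097, 1.564, 0, 1.353], TCP at [257.093, 542.165, 203.631] pointing down, gripper open.
Joint ranges: [-2.99, 2.99], [-0.84, 1.86], [-1.1, 1.16], [-1.84, 2.11], [-1.51, 1.56], [-3.14, 3.14]. Speed limits (rad/s): [2.22, 2.22, 2.57, 3.14, 3.14, 3.14].

INTERFACE

Orientations are given as a unit quaternion [x, y, z, w].
In Python, from station import status, imaging, hand_in gives the robot as it stands. The module is installed in compiled form; this text tells all that it offers.
- The arm moves only by the shell command python3 -m jog 'ROWS' [FORCE]. ROWS is JSON, one flat list of numbers, 7 for each row, row after row: the shift along the tool's x, y, z in m, then the turn, a rotation vector about the tool's x, y, z in degrees, then the finger opening in m, from 0 to 0.0854. In form: [x, y, z, ax, ay, az, claw, x, y, z, ax, ay, az, claw, ...]. A call has 1 to 12 rows; each row shifts and turns the commanded pose from where the row before left it, along the tool's axes as they then stand; what a row does not reach is not made up. A row lasts 1/12 s, in which the tool goes at most 41.7 mm and 7.16 degrees, less where a joint would pass 70% of its speed; a pose out of reach is approached as far as the arm can. A call with a gripper value outside its range is refused whole. The fingers move at their own pace and stop on an object; FORCE is the grip in N (left out, the last holds). Time passes only in rows, so rows that do not move let the fingers close. It gives the time, the measured TCP pose, the force and the opening at its end, in the units of the state.
- status.get_state(): the state, without advancing time (a new reading comes with each control period).
- imaging.snapshot(name): name is "side" or "top" or "wrist"; returns a dict with "color" (480x640x3 uint8, blue, green, red), "z_map" (480x640 float32, mm along the optical axis (not along the pixel's ray), 0 where there is no reading), "K" (3x3 intrinsics, pixels), "dist_coeffs" ([k1, k2, p1, p2, k3] as OpenCV has them; the pictures are not rectified), "cam_to_world" (4x4, takes a point from camera to world coordinates); the wrist camera has in their place "T_tool_cam" (4x4, takes a point from camera to tool coordinates, whose origin is the TCP and whose axes are the flange's). Camera axes: x right, y up, looking along -z (the intrinsics and any distortion apply to the point x, -y, -z); pixel columns grow to the right and rows downward; lengths in mm; the calibration is good to about 2 mm. A picture is of the moment at which its call begins: read the wrist's pose just before it.
- hand_in(): hands the job in, once; it reports no verdict.
The state is a dict: "time": time; "qpos": joint angles; "qd": joint speeds; "tau": joint torques, N m; "eef_pos": TCP position; "tool_rot": TCP orientation; "force": force on the tool from outside, world axes, zero at the start; "torque": the same for the moment, N m; "grip_width": finger opening in mm.
Only numpy, scipy, OpenCV 4.12 (cv2) and the standard library are available. Lean on these libraries where they do the work, as an engineer would, in place of code of your own. Each camera call takes 0.05 s, during which the arm holds its last target.

## Working session

There is one attempt and no reset: what is moved stays moved. The work goes in short steps, Python scripts to look and compute and a shell command to move; the robot and the scene stay as the last step left them, time stands still between calls to the robot, and variables do not carry over. Pictures are saved under pics/ and viewed, and the job is handed in when it is done.

```bash
mkdir -p pics; python3 - <<'E'
from station import status, imaging
import cv2, pickle
print(status.get_state())
for n in ["side","top","wrist"]:
    s=imaging.snapshot(n); pickle.dump(s,open(f"{n}0.pkl","wb"))
    cv2.imwrite(f"pics/{n}0.png",s["color"])
    print(n,s["K"],s["dist_coeffs"],s.get("cam_to_world",s.get("T_tool_cam")))
E
```

```text
{'time': 0.0, 'qpos': array([ 9.10278908e-01,  1.04697222e-01,  9.64349416e-02,  1.56387738e+00,
       -1.13174199e-05,  1.35308939e+00]), 'qd': array([-1.18211531e-03,  3.06285163e-04,  8.90932547e-04,  1.27066262e-03,
        1.03007341e-04, -6.97009791e-05]), 'tau': array([ 1.37870869e-03, -5.56932700e+01,  5.03648078e+01,  1.70721381e-02,
       -3.29933864e-04, -4.07785933e-06]), 'eef_pos': array([256.85235762, 541.82930663, 202.80466518]), 'tool_rot': array([ 2.19600725e-01,  9.75589601e-01, -6.10351095e-04, -2.80427881e-04]), 'force': array([-0.00441854, -0.32749354, -0.28168895]), 'torque': array([ 0.00269346,  0.051826  , -0.0066944 ]), 'grip_width': 85.76746362402851}
side [[536.25308514   0.         314.12770647]
 [  0.         536.25308514 230.72955513]
 [  0.           0.           1.        ]] [0.01186834 0.         0.         0.         0.        ] [[ 9.98402711e-01  1.90155857e-02 -5.32018207e-02  4.89960360e+02]
 [-5.23614538e-02  6.65112326e-01 -7.44905277e-01 -8.93698505e+02]
 [ 2.12203766e-02  7.46501173e-01  6.65045633e-01  8.14802949e+02]
 [ 0.00000000e+00  0.0
[... 271 characters left out ...]
1 -1.14947559e-01  4.39349995e+02]
 [-9.99697843e-01 -9.28185783e-03 -2.27611682e-02 -4.11224699e+01]
 [-2.36767241e-02  1.14762472e-01  9.93110763e-01  1.08152351e+03]
 [ 0.00000000e+00  0.00000000e+00  0.00000000e+00  1.00000000e+00]]
wrist [[381.88065865   0.         315.76860424]
 [  0.         381.88065865 234.40438244]
 [  0.           0.           1.        ]] [-0.08021056  0.          0.          0.          0.        ] [[ 4.43227968e-04  9.44994378e-01  3.27086273e-01  8.34032777e+01]
 [ 9.99999820e-01 -2.86607174e-04 -5.27034408e-04 -2.25490654e-01]
 [-4.04299281e-04  3.27086447e-01 -9.44994335e-01 -1.70977470e+02]
 [ 0.00000000e+00  0.00000000e+00  0.00000000e+00  1.00000000e+00]]
```

View pics/top0.png

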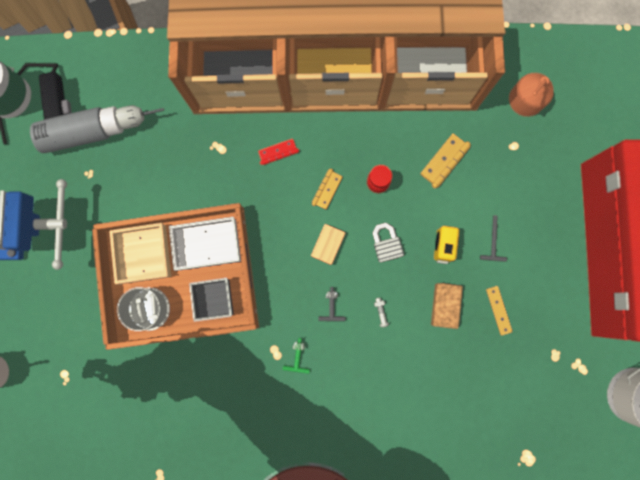

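View pics/side0.png

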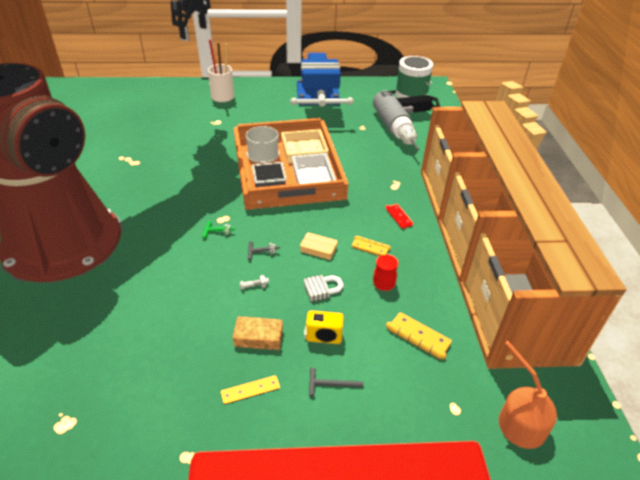

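View pics/wrist0.png

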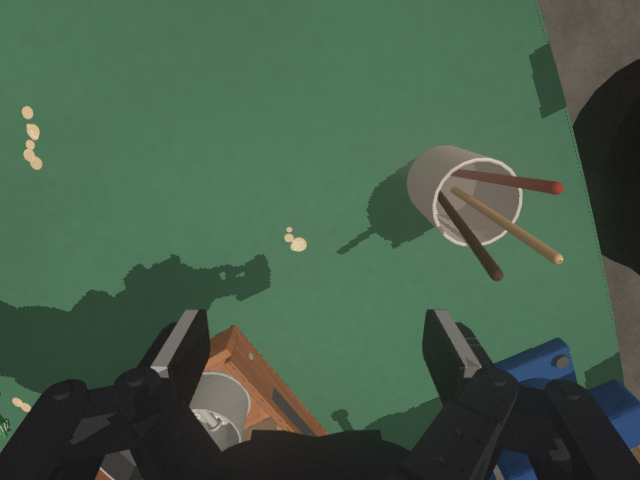

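The top view shows the brass hinge at (327,189), with a larger brass one at (445,160) and a red one at (278,151). The grey chuck key is at (332,306), with a green one at (297,355). The bolt is at (381,312), the jar at (379,179), the hex key at (494,240), the plate at (499,310) and the tote around (175,278). I'll measure these next.

```bash
cat > h.py <<'E'
import numpy as np, cv2, pickle
from scipy.spatial.transform import Rotation as R
def rays(s,uv,T):
    p=cv2.undistortPoints(np.array(uv,float).reshape(-1,1,2),s["K"],s["dist_coeffs"]).reshape(-1,2)
    d=np.c_[p[:,0],-p[:,1],-np.ones(len(p))]
    return d@T[:3,:3].T, T[:3,3]
def plane(s,uv,z,T=None):
    T=s["cam_to_world"] if T is None else T
    d,o=rays(s,uv,T); t=(z-o[2])/d[:,2]
    return o+t[:,None]*d
def depthpts(s,uv,T=None):
    T=s["cam_to_world"] if T is None else T
    d,o=rays(s,uv,T); uv=np.array(uv,int); z=s["z_map"][uv[:,1],uv[:,0]]
    return o+z[:,None]*d
def tcpT(st):
    T=np.eye(4);T[:3,:3]=R.from_quat(st["tool_rot"]).as_matrix();T[:3,3]=st["eef_pos"];return T
E
python3 - <<'E'
from h import *
s=pickle.load(open("top0.pkl","rb")); im=s["color"]
vv,uu=np.mgrid[0:480,0:640]; P=depthpts(s,np.c_[uu.ravel(),vv.ravel()]).reshape(480,640,3)
hsv=cv2.cvtColor(im,cv2.COLOR_BGR2HSV)
bg=(hsv[...,0]>55)&(hsv[...,0]<95)&(hsv[...,1]>70)
# work region
roi=np.zeros((480,640),np.uint8); roi[120:390,80:540]=1
m=((~bg)&(roi>0)).astype(np.uint8)
n,l,st,c=cv2.connectedComponentsWithStats(m)
for i in range(1,n):
    if st[i,4]<60: continue
    k=l==i; z=P[k][:,2]
    ys,xs=np.where(k); r=cv2.minAreaRect(np.c_[xs,ys].astype(np.float32))
    w=plane(s,[c[i]],np.percentile(z,80))
    print(i,c[i].round(1),st[i,4],"z%",np.percentile(z,[5,50,80,95]).round(1),"w",w.round(1),"rect",np.round(r[1],1),round(r[2]),hsv[k].mean(0).round())
cv2.imwrite("pics/t1.png",cv2.resize(im[120:390,80:360],None,fx=2.2,fy=2.2,interpolation=cv2.INTER_CUBIC))
cv2.imwrite("pics/t2.png",cv2.resize(im[120:350,270:530],None,fx=2.5,fy=2.5,interpolation=cv2.INTER_CUBIC))
E
```

```text
1 [103.8 129. ] 1036 z% [19.8 51.1 61.4 68.2] w [[795.8 408.2  61.4]] rect [25. 63.] 90 [ 44.  12. 138.]
2 [444.9 160.1] 1370 z% [ 0.5 12.8 15.1 17.7] w [[ 732.8 -287.1   15.1]] rect [24.8 59.2] 39 [ 23. 142. 200.]
3 [277.4 151.4] 722 z% [-0.8  8.7 10.8 12.8] w [[756.2  57.9  10.8]] rect [17.8 43.1] 70 [  8. 166. 195.]
4 [218.1 147.4] 167 z% [-2.6  1.   2.5  4.7] w [[769.6 183.9   2.5]] rect [18. 11.] 22 [ 31.  75. 206.]
5 [513.5 145.7] 98 z% [-1.9  1.2  2.9  4.5] w [[ 766.6 -436.3    2.9]] rect [ 9. 11.] 90 [ 32.  74. 203.]
6 [379.3 178.5] 662 z% [-0.1 60.8 63.6 65.3] w [[ 683.6 -146.1   63.6]] rect [29. 27.] 90 [  7. 174. 180.]
7 [ 88.7 173.5] 85 z% [-1.7  1.   2.8  4.2] w [[718.6 462.5   2.8]] rect [9.9 9.9] 45 [ 33.  78. 192.]
8 [326.6 189.2] 731 z% [-0.3  8.5 10.9 12.9] w [[674.9 -43.3  10.9]] rect [18.3 42.5] 27 [ 24. 139. 200.]
9 [174.2 276.4] 20206 z% [ 5.8 13.5 43.4 56.5] w [[496.7 258.8  43.4]] rect [130.5 158.4] 83 [ 19.  91. 178.]
10 [493.6 244. ] 337 z% [ 1.   9.2 11.4 13.6] w [[ 558.7 -380.7   11.4]] rect [26.2 45.4] 5 [ 54.  24. 102.]
11 [327.8 243.9] 955 z% [-0.1 19.3 21.1 23. ] w [[560.9 -44.6  21.1]] rect [25.3 37.8] 23 [ 24. 101. 219.]
12 [386.8 243.4] 852 z% [ 0.2 16.9 19.7 21.7] w [[ 560.9 -162.8   19.7]] rect [38.5 27.6] 74 [ 35.  20. 185.]
13 [446.6 244.2] 871 z% [ 0.8 51.3 54.1 56.5] w [[ 554.5 -275.    54.1]] rect [24.6 39. ] 8 [ 29. 161. 188.]
14 [446.5 305.4] 1352 z% [-0.  28.2 30.2 31.8] w [[ 436.3 -276.3   30.2]] rect [30.  45.8] 6 [ 19. 123. 188.]
15 [498.8 310.1] 726 z% [-0.   4.5  6.5  8.1] w [[ 425.4 -387.4    6.5]] rect [50.8 14.5] 73 [ 24. 136. 200.]
16 [331.4 306.9] 352 z% [-0.2 11.8 16.4 22.6] w [[435.5 -50.6  16.4]] rect [33. 27.] 90 [ 51.  24. 110.]
17 [381.  311.8] 254 z% [-1.7 13.6 16.9 20.2] w [[ 425.1 -148.8   16.9]] rect [30.9 11.5] 81 [ 43.  28. 172.]
20 [275.4 352.1] 162 z% [-1.9  1.2  2.6  4.2] w [[345.9  62.3   2.6]] rect [17.  10.3] 63 [ 31.  76. 208.]
```

View pics/t1.png

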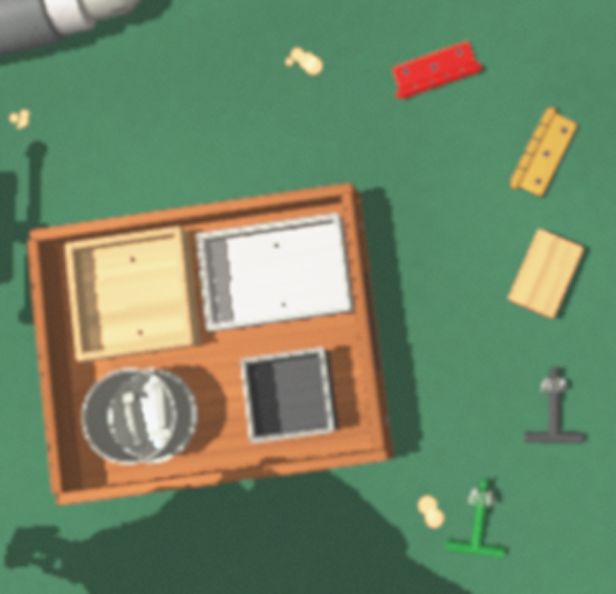

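View pics/t2.png

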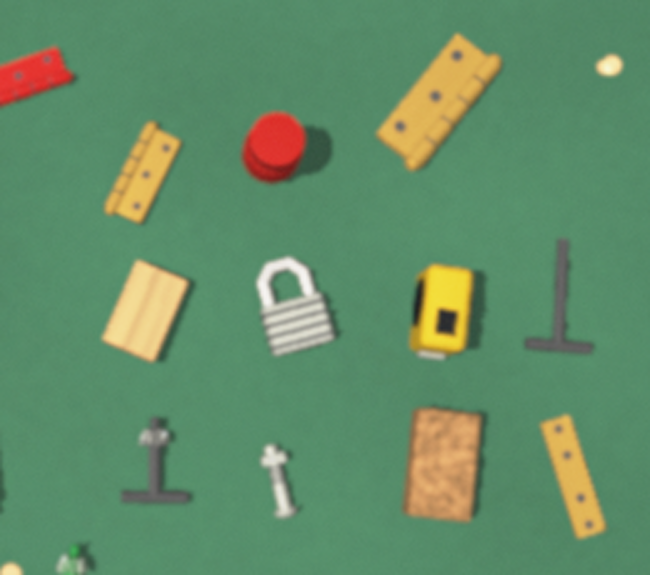

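```bash
python3 - <<'E'
from h import *
S={n:pickle.load(open(n+"0.pkl","rb")) for n in("top","side")}
st_R=R.from_quat([2.19600725e-01,  9.75589601e-01, 0,0]).as_matrix(); print("tool x,y",st_R[:,0].round(3),st_R[:,1].round(3))
def comp(s,roi,f):
    x0,y0,x1,y1=roi; im=s["color"]; hsv=cv2.cvtColor(im,cv2.COLOR_BGR2HSV)
    m=np.zeros(im.shape[:2],np.uint8); m[y0:y1,x0:x1]=f(hsv)[y0:y1,x0:x1]
    n,l,a,c=cv2.connectedComponentsWithStats(m); i=1+a[1:,4].argmax()
    ys,xs=np.where(l==i); return np.c_[xs,ys]
nb=lambda h:~((h[...,0]>55)&(h[...,0]<95)&(h[...,1]>70))
def rect(p):
    r=cv2.minAreaRect(p[:,:2].astype(np.float32)); b=cv2.boxPoints(r)
    e=b[1]-b[0],b[2]-b[1]; e=max(e,key=np.linalg.norm)
    return np.round(r[0],1),np.round(sorted(r[1]),1),round(np.degrees(np.arctan2(e[1],e[0]))%180,1)
rois={"hinge":((305,165,350,215),9,(345,232,395,260)),"key":((310,280,350,325),9,(240,238,285,265)),"bolt":((365,290,400,330),9,(236,270,272,295)),
"jar":((360,160,400,200),62,(365,250,405,295)),"plate":((480,280,515,340),4,(215,370,285,405)),"hex":((475,212,512,266),6,(300,365,368,402))}
for k,(a,z,b) in rois.items():
    for n,r in(("top",a),("side",b)):
        q=comp(S[n],r,nb); p=plane(S[n],q,z); print(k,n,len(q),"cent",p.mean(0)[:2].round(1),rect(p))
# pca key and bolt profiles
    if k in("key","bolt"):
        q=comp(S["top"],a,nb); p=plane(S["top"],q,z)[:,:2]; print(np.c_[q[:,1]].min(),q[:,1].max())
        for row in np.unique(q[:,1]): 
            w=p[q[:,1]==row]; print(row,w[:,0].mean().round(1),w[:,1].mean().round(1),np.ptp(w[:,1]).round(1))
E
```

```text
tool x,y [-0.904  0.428  0.   ] [0.428 0.904 0.   ]
hinge top 731 cent [675.4 -43.3] (array([675.9, -43.6]), array([37.9, 88.6]), np.float32(153.2))
hinge side 632 cent [679.  -49.1] (array([679.3, -53.1]), array([ 57.8, 104.4]), np.float32(153.5))
key top 352 cent [435.5 -50.7] (array([442.3, -50.9]), array([53.9, 65.8]), np.float32(179.6))
key side 228 cent [436.2 -47.8] (array([439.7, -52.9]), array([59.1, 65. ]), np.float32(175.7))
287 320
287 475.2 -51.3 6.0
288 473.2 -51.2 6.0
289 471.2 -51.2 6.0
290 469.2 -52.2 8.0
291 467.2 -51.2 18.0
292 465.2 -51.2 22.1
293 463.2 -51.1 22.0
294 461.2 -51.1 26.1
295 459.2 -50.1 24.0
296 457.2 -50.1 24.0
297 455.2 -50.1 24.0
298 453.2 -50.0 20.0
299 451.2 -51.0 10.0
300 449.2 -51.0 10.0
301 447.2 -51.0 10.0
302 445.2 -51.0 10.0
303 443.2 -50.9 10.0
304 441.2 -50.9 10.0
305 439.2 -50.9 10.0
306 437.2 -50.9 10.0
307 435.2 -50.9 10.0
308 433.3 -50.9 10.0
309 431.3 -50.8 10.0
310 429.3 -50.8 10.0
311 427.3 -50.8 10.0
312 425.3 -50.8 10.0
313 423.3 -50.8 10.0
314 421.3 -50.7 10.0
315 419.3 -50.7 10.0
316 417.4 -49.7 47.9
317 415.4 -50.7 53.9
318 4
[... 846 characters left out ...]
55.2 15.9
324 400.7 -154.2 17.9
325 398.7 -154.1 17.9
326 396.7 -154.1 13.9
327 394.7 -153.1 8.0
jar top 662 cent [ 684.  -146.3] (array([ 684. , -146.8]), array([52.8, 58.2]), np.float32(178.9))
jar side 959 cent [ 681.6 -169.1] (array([ 683.3, -168. ]), array([ 62.5, 113.4]), np.float32(91.9))
plate top 726 cent [ 425.4 -388.2] (array([ 425.5, -388.3]), array([ 29.7, 101.4]), np.float32(15.6))
plate side 957 cent [ 424.  -386.8] (array([ 424.7, -386.4]), array([ 31. , 100.8]), np.float32(15.8))
hex top 337 cent [ 559.4 -382.4] (array([ 572.6, -383.9]), array([53.7, 93.7]), np.float32(174.7))
hex side 431 cent [ 560.1 -380.5] (array([ 565.1, -390.1]), array([55.3, 94.6]), np.float32(159.0))
```

```bash
python3 - <<'E'
from h import *
s=pickle.load(open("top0.pkl","rb"));im=s["color"]
c=cv2.resize(im[195:355,85:265],None,fx=4.4,fy=3.7,interpolation=cv2.INTER_CUBIC)
cv2.imwrite("pics/tote.png",cv2.resize(im[198:350,88:262],None,fx=3.9,fy=3.9,interpolation=cv2.INTER_CUBIC))
E
```

```text
(no output)
```

View pics/tote.png

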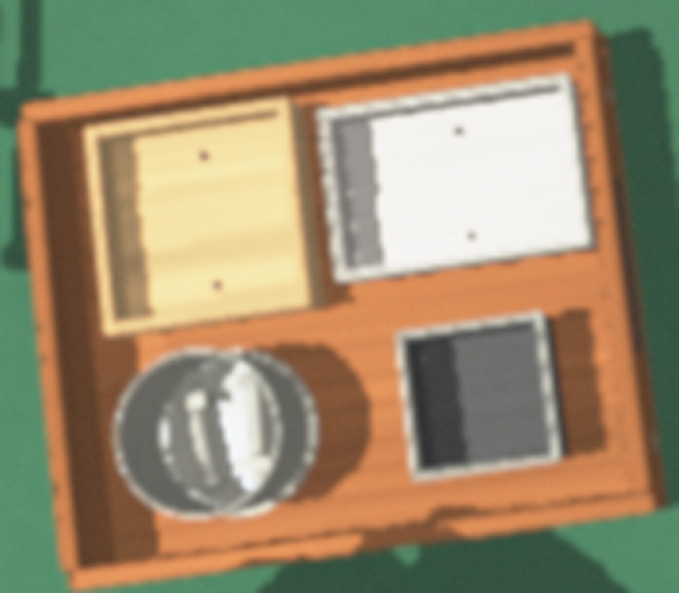

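```bash
python3 - <<'E'
from h import *
s=pickle.load(open("top0.pkl","rb"))
f=lambda L,z: plane(s,np.array(L)/3.9+[88,198]-0.4,z)[:,:2]
for n,L,z in [("tray",[(83,125),(290,97),(312,305),(107,335)],36),("tin",[(318,110),(570,75),(595,245),(335,285)],40),("small",[(398,333),(545,313),(560,462),(413,478)],44),("tote",[(20,105),(595,22),(662,510),(72,590)],52)]:
    p=f(L,z); e=[np.linalg.norm(p[i]-p[(i+1)%4]).round(1) for i in range(4)]
    a=[np.degrees(np.arctan2(*(p[(i+1)%4]-p[i])[::-1])).round(1) for i in range(4)]
    print(n,p.mean(0).round(1),e,a)
print("cup",f([(199,433)],68).round(1))
# cluster checks by depth: rim points in side+top
vv,uu=np.mgrid[195:355,85:265]
for nm in("top",):
    P=depthpts(s,np.c_[uu.ravel(),vv.ravel()])
    k=P[:,2]>62; q=P[k]; print("cup rim pts",len(q)); c,r=cv2.minEnclosingCircle(q[:,:2].astype(np.float32)); print(c,r)
E
```

```text
tray [545.  335.7] [np.float64(110.7), np.float64(108.4), np.float64(108.4), np.float64(110.3)] [np.float64(-83.1), np.float64(-172.4), np.float64(97.9), np.float64(8.8)]
tin [562.2 201.1] [np.float64(131.4), np.float64(88.2), np.float64(134.5), np.float64(90.6)] [np.float64(-82.8), np.float64(-171.1), np.float64(98.3), np.float64(7.0)]
small [451.7 185.8] [np.float64(75.3), np.float64(74.8), np.float64(74.6), np.float64(73.1)] [np.float64(-82.6), np.float64(-173.7), np.float64(96.0), np.float64(6.9)]
tote [497.8 258.8] [np.float64(300.8), np.float64(247.0), np.float64(300.3), np.float64(248.4)] [np.float64(-82.6), np.float64(-171.8), np.float64(97.7), np.float64(8.3)]
cup [[433.6 320.3]]
cup rim pts 363
(445.7373046875, 179.3528594970703) 220.56793212890625
```

```bash
cat >> h.py <<'E'
def plan(x,y,z,jaw,n,st=None):
    """n equal rows from measured pose to TCP x,y,z with jaw axis (tool y) at world angle jaw deg (mod 180)"""
    from station import status
    st=st or status.get_state(); Rm=R.from_quat(st["tool_rot"]).as_matrix(); p=st["eef_pos"]
    a=np.degrees(np.arctan2(Rm[1,1],Rm[0,1])); d=(jaw-a+90)%180-90
    az=-d/n                       # tool z points down
    xa=np.arctan2(Rm[1,0],Rm[0,0]); A=np.zeros((2,2))
    for i in range(n):
        t=xa-np.radians(az*i); A+=np.array([[np.cos(t),np.sin(t)],[np.sin(t),-np.cos(t)]])
    dxy=np.linalg.solve(A,np.array([x,y])-p[:2])/1000; dz=(p[2]-z)/n/1000
    print("t %.2f pos"%st["time"],p.round(1),"jaw %.1f tilt %.2f"%(a,np.degrees(np.arccos(-Rm[2,2]))),"grip %.1f"%st["grip_width"],"F",st["force"].round(1),"q",st["qpos"].round(2))
    print(f"{n} rows: x {dxy[0]:.4f} y {dxy[1]:.4f} z {dz:.4f} az {az:.2f}   (len {np.hypot(*dxy)*1000:.1f} mm; total az {-d:.1f})")
E
python3 - <<'E'
from h import *
s=pickle.load(open("top0.pkl","rb"))
print("lid",plane(s,[(380,175.2)],62))
plan(675.7,-43.5,150,63.2,24)
E
```

```text
lid [[ 690.49967857 -147.86985656   62.        ]]
t 0.15 pos [256.9 541.9 203. ] jaw 64.6 tilt 0.06 grip 85.5 F [0.2 0.1 0.7] q [ 0.91  0.1   0.1   1.56 -0.    1.35]
24 rows: x -0.0264 y -0.0142 z 0.0022 az 0.06   (len 30.0 mm; total az 1.4)
```

```bash
python3 -m jog '[-0.0264,-0.0142,0.0022,0,0,0.06,0.06,-0.0264,-0.0142,0.0022,0,0,0.06,0.06,-0.0264,-0.0142,0.0022,0,0,0.06,0.06,-0.0264,-0.0142,0.0022,0,0,0.06,0.06,-0.0264,-0.0142,0.0022,0,0,0.06,0.06,-0.0264,-0.0142,0.0022,0,0,0.06,0.06,-0.0264,-0.0142,0.0022,0,0,0.06,0.06,-0.0264,-0.0142,0.0022,0,0,0.06,0.06,-0.0264,-0.0142,0.0022,0,0,0.06,0.06,-0.0264,-0.0142,0.0022,0,0,0.06,0.06,-0.0264,-0.0142,0.0022,0,0,0.06,0.06,-0.0264,-0.0142,0.0022,0,0,0.06,0.06]' && python3 -m jog '[-0.0264,-0.0142,0.0022,0,0,0.06,0.06,-0.0264,-0.0142,0.0022,0,0,0.06,0.06,-0.0264,-0.0142,0.0022,0,0,0.06,0.06,-0.0264,-0.0142,0.0022,0,0,0.06,0.06,-0.0264,-0.0142,0.0022,0,0,0.06,0.06,-0.0264,-0.0142,0.0022,0,0,0.06,0.06,-0.0264,-0.0142,0.0022,0,0,0.06,0.06,-0.0264,-0.0142,0.0022,0,0,0.06,0.06,-0.0264,-0.0142,0.0022,0,0,0.06,0.06,-0.0264,-0.0142,0.0022,0,0,0.06,0.06,-0.0264,-0.0142,0.0022,0,0,0.06,0.06,-0.0264,-0.0142,0.0022,0,0,0.06,0.06]' && python3 -m jog '[0,0,0,0,0,0,0.06,0,0,0,0,0,0,0.06,0,0,0,0,0,0,0.06]'
python3 - <<'E'
from h import *
from station import status, imaging
st=status.get_state(); s=imaging.snapshot("wrist"); pickle.dump((st,s),open("w1.pkl","wb")); cv2.imwrite("pics/w1.png",s["color"])
plan(675.7,-43.5,3,63.2,6,st)
E
```

```text
time: 1.15
eef_pos: [469.2, 249.9, 176.9]
tool_rot: [0.226, 0.974, 0.0, -0.0]
force: [-0.7, 0.6, -0.1]
grip_width: 59.8
time: 2.15
eef_pos: [677.0, -43.6, 150.3]
tool_rot: [0.232, 0.973, 0.0, -0.0]
force: [0.3, 0.4, 0.9]
grip_width: 60.2
time: 2.4
eef_pos: [676.2, -42.1, 150.4]
tool_rot: [0.232, 0.973, 0.0, -0.0]
force: [-0.1, 0.6, 0.3]
grip_width: 60.0
t 2.40 pos [676.2 -42.1 150.4] jaw 63.2 tilt 0.06 grip 60.0 F [-0.1  0.6  0.3] q [-0.25  0.34  0.27  1.5   0.    0.21]
6 rows: x -0.0000 y -0.0003 z 0.0246 az -0.00   (len 0.3 mm; total az -0.0)
```

View pics/w1.png

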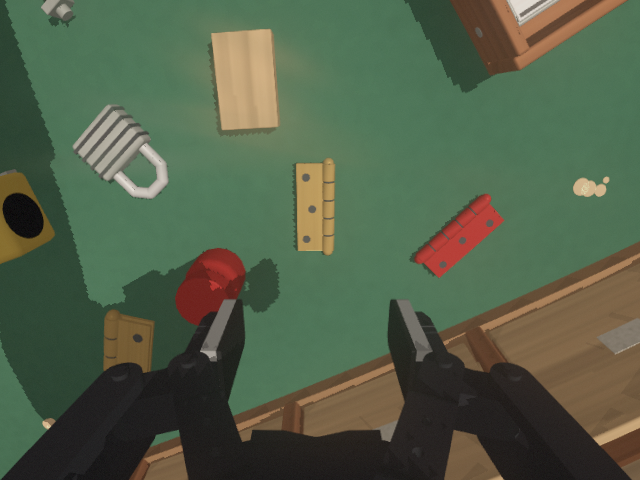

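The wrist view shows the hinge at (313,206), upright in the image. The jar is at (212,285). I'll cross-check the hinge and jar positions from this view.

```bash
python3 - <<'E'
from h import *
st,s=pickle.load(open("w1.pkl","rb")); T=tcpT(st)@s["T_tool_cam"]
hsv=cv2.cvtColor(s["color"],cv2.COLOR_BGR2HSV)
m=((hsv[...,0]>15)&(hsv[...,0]<35)&(hsv[...,1]>90)); k=np.zeros_like(m);k[145:265,285:345]=m[145:265,285:345]
ys,xs=np.where(k); p=plane(s,np.c_[xs,ys],9,T)[:,:2]; r=cv2.minAreaRect(p.astype(np.float32)); b=cv2.boxPoints(r)
print(r, [np.degrees(np.arctan2(*(b[(i+1)%4]-b[i])[::-1])).round(1) for i in range(2)])
print("jar top cand",plane(s,[(207,287)],62,T), "base",plane(s,[(220,270)],0,T))
E
```

```text
((676.7335815429688, -42.99037551879883), (31.827823638916016, 83.92899322509766), 63.33793640136719) [np.float32(-26.7), np.float32(63.3)]
jar top cand [[ 682.24454281 -137.89939329   62.        ]] base [[ 692.0230435  -149.36507718    0.        ]]
```

```bash
python3 -m jog '[0,0,0.0245,0,0,0,0.06,0,0,0.0245,0,0,0,0.06,0,0,0.0245,0,0,0,0.06,0,0,0.0245,0,0,0,0.06,0,0,0.0245,0,0,0,0.06,0,0,0.0125,0,0,0,0.06,0,0,0.012,0,0,0,0.06,0,0,0,0,0,0,0.06]' 50 && python3 -m jog '[0,0,0,0,0,0,0.02,0,0,0,0,0,0,0.02,0,0,0,0,0,0,0.02,0,0,0,0,0,0,0.02,0,0,0,0,0,0,0.02,0,0,0,0,0,0,0.02,0,0,0,0,0,0,0.02]' 50
```

```text
time: 3.12
eef_pos: [675.1, -41.3, 1.8]
tool_rot: [0.231, 0.973, 0.0, -0.001]
force: [-1.3, -0.1, -0.4]
grip_width: 59.9
time: 3.7
eef_pos: [676.7, -42.4, 4.0]
tool_rot: [0.232, 0.973, 0.0, 0.0]
force: [0.7, 0.1, 0.3]
grip_width: 20.0
```

```bash
python3 -m jog '[0,0,0,0,0,0,0.06,0,0,0,0,0,0,0.06,0,0,0,0,0,0,0.06,0,0,0,0,0,0,0.06]' 
python3 - <<'E'
from h import *
from station import status, imaging
st=status.get_state(); s=imaging.snapshot("wrist"); pickle.dump((st,s),open("w2.pkl","wb")); cv2.imwrite("pics/w2.png",s["color"]); print(st["eef_pos"],st["grip_width"])
E
```

```text
time: 4.03
eef_pos: [676.5, -42.3, 3.8]
tool_rot: [0.232, 0.973, 0.0, -0.0]
force: [-0.2, -0.4, -0.3]
grip_width: 60.2
[676.53497407 -42.29862395   3.77270667] 60.23657482388719
```

View pics/w2.png

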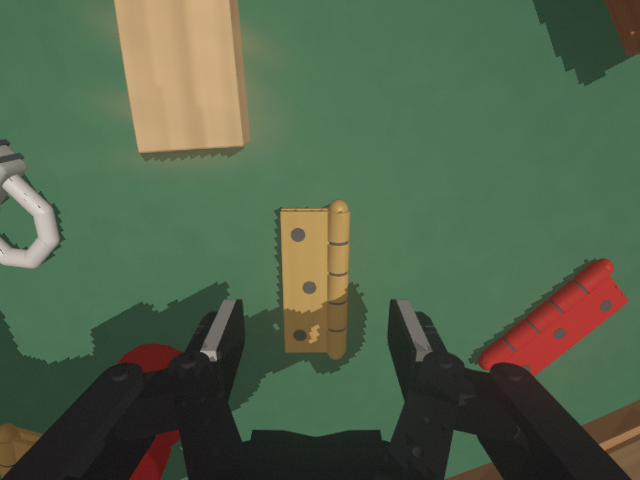

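```bash
python3 - <<'E'
from h import *
st,s=pickle.load(open("w2.pkl","rb")); 
for uv in [(238,303),(232,310),(222,330),(210,350),(396,303),(402,310),(412,330),(425,352),(225,320),(440,320)]:
    print(uv,depthpts(s,[uv],s["T_tool_cam"]).round(1), s["z_map"][uv[1],uv[0]])
print(depthpts(s,[(300,255),(340,260),(260,250)],tcpT(st)@s["T_tool_cam"]).round(1))
E
```

```text
(238, 303) [[ 10.1 -30.3 -40.5]] 147.27846
(232, 310) [[ 10.1 -31.5 -45.9]] 142.17905
(222, 330) [[ 10.1 -32.2 -59.4]] 129.40077
(210, 350) [[ 10.1 -33.5 -70.7]] 118.73005
(396, 303) [[ 10.2  31.  -40.7]] 147.05843
(402, 310) [[ 10.2  32.2 -46.1]] 141.97946
(412, 330) [[ 10.1  32.8 -59.4]] 129.44481
(425, 352) [[  9.5  34.3 -70.9]] 118.72163
(225, 320) [[ 10.1 -32.6 -52.9]] 135.49718
(440, 320) [[-24.9  65.8   3.1]] 200.00111
[[ 6.589e+02 -4.180e+01  9.300e+00]
 [ 6.686e+02 -2.580e+01  1.190e+01]
 [ 6.508e+02 -6.010e+01  3.000e-01]]
```

```bash
python3 - <<'E'
from h import *
from station import status, imaging
s=imaging.snapshot("side"); pickle.dump(s,open("s2.pkl","wb")); cv2.imwrite("pics/s2.png",cv2.resize(s["color"][170:320,270:470],None,fx=4,fy=4,interpolation=cv2.INTER_CUBIC))
E
python3 -m jog '[0,0,0,0,0,0,0.005,0,0,0,0,0,0,0.005,0,0,0,0,0,0,0.005,0,0,0,0,0,0,0.005,0,0,0,0,0,0,0.005]' 
python3 - <<'E'
from h import *
from station import status, imaging
st=status.get_state(); s=imaging.snapshot("wrist"); pickle.dump((st,s),open("w3.pkl","wb")); cv2.imwrite("pics/w3.png",s["color"]); print(st["eef_pos"],st["grip_width"])
E
```

```text
time: 4.55
eef_pos: [676.6, -42.3, 3.8]
tool_rot: [0.232, 0.973, 0.0, 0.0]
force: [0.1, -0.6, 0.4]
grip_width: 5.1
[676.57510414 -42.29082205   3.82512672] 5.056873888600608
```

View pics/s2.png

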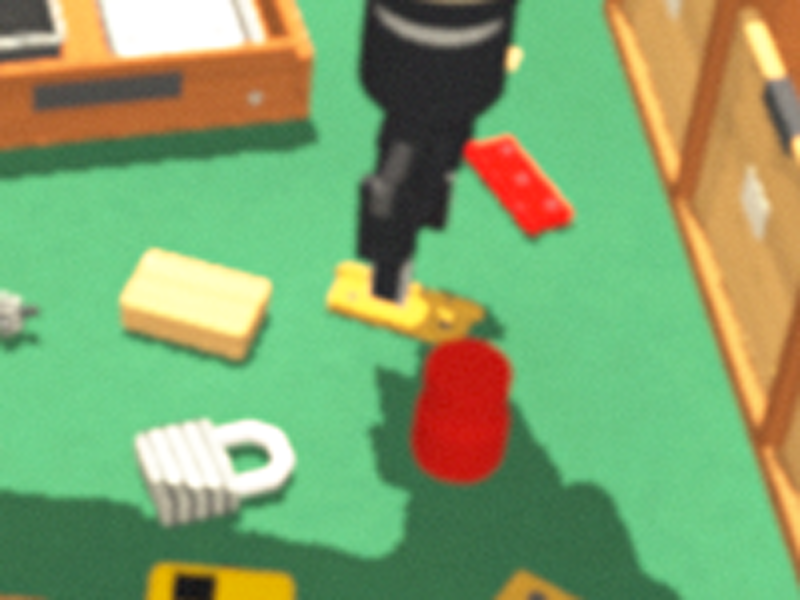

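View pics/w3.png

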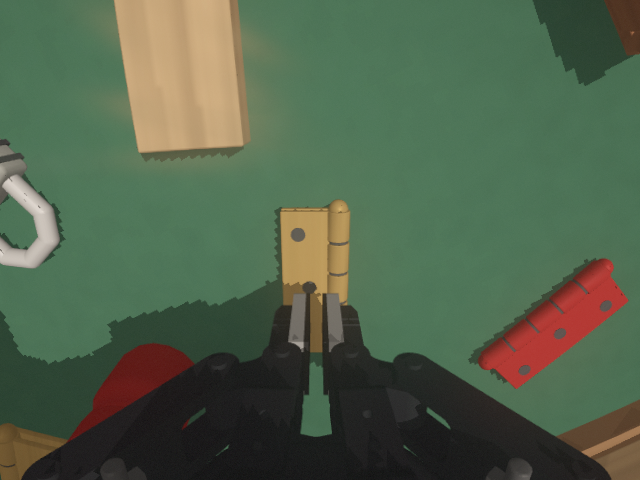

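```bash
python3 - <<'E'
from h import *
st,s=pickle.load(open("w3.pkl","rb")); 
for uv in [(297,298),(336,298),(298,320),(335,330)]:
    print(uv,depthpts(s,[uv],s["T_tool_cam"]).round(1), s["z_map"][uv[1],uv[0]])
print(depthpts(s,[(300,255),(340,260),(260,250)],tcpT(st)@s["T_tool_cam"]).round(1))
s=pickle.load(open("s2.pkl","rb"))
for uv in [(367,243),(371,242),(365,236),(370,235)]: print(uv,depthpts(s,[uv]).round(1))
E
```

```text
(297, 298) [[  9.8  -7.6 -35.9]] 151.72751
(336, 298) [[  9.3   8.  -34.9]] 152.82759
(298, 320) [[ 10.5  -6.4 -53.3]] 134.99481
(335, 330) [[ 10.3   6.4 -59.3]] 129.44812
[[659.1 -41.9   9. ]
 [668.4 -25.8  12.5]
 [651.  -60.2   0. ]]
(367, 243) [[659.8 -80.   51. ]]
(371, 242) [[668.3 -78.6  52.4]]
(365, 236) [[653.9 -79.5  70.6]]
(370, 235) [[ 659.6 -100.8   92.5]]
```

Both the wrist depth and the side camera put the fingertips about 35–45 mm above the bench, while the reported TCP is at z≈4. The real fingertips are therefore about 33 mm behind the nominal TCP. I'll lower in small steps and watch the force.

```bash
python3 -m jog '[0,0,0,0,0,0,0.06,0,0,0,0,0,0,0.06,0,0,0,0,0,0,0.06,0,0,0,0,0,0,0.06,0,0,0.005,0,0,0,0.06,0,0,0.005,0,0,0,0.06,0,0,0.005,0,0,0,0.06,0,0,0.005,0,0,0,0.06,0,0,0,0,0,0,0.06,0,0,0,0,0,0,0.06]' 
python3 - <<'E'
from h import *
from station import status, imaging
st=status.get_state(); s=imaging.snapshot("wrist"); pickle.dump((st,s),open("w4.pkl","wb")); cv2.imwrite("pics/w4.png",s["color"]); print(st["eef_pos"],st["grip_width"],st["force"])
print(depthpts(s,[(238,305),(396,305),(300,255),(340,260),(260,250)],tcpT(st)@s["T_tool_cam"]).round(1))
s=imaging.snapshot("side"); pickle.dump(s,open("s4.pkl","wb")); cv2.imwrite("pics/s4.png",cv2.resize(s["color"][170:320,270:470],None,fx=4,fy=4,interpolation=cv2.INTER_CUBIC))
E
```

```text
time: 5.43
eef_pos: [676.0, -42.2, -16.9]
tool_rot: [0.232, 0.973, 0.0, -0.001]
force: [-0.4, -0.2, 0.2]
grip_width: 60.1
[676.01438281 -42.19730424 -16.93319976] 60.064350514204605 [-0.40330817 -0.17440916  0.23624582]
[[653.6 -64.5  25. ]
 [680.8 -10.2  25.4]
 [651.7 -37.3   8.1]
 [660.  -23.2  11. ]
 [644.2 -53.1   1.4]]
```

View pics/s4.png

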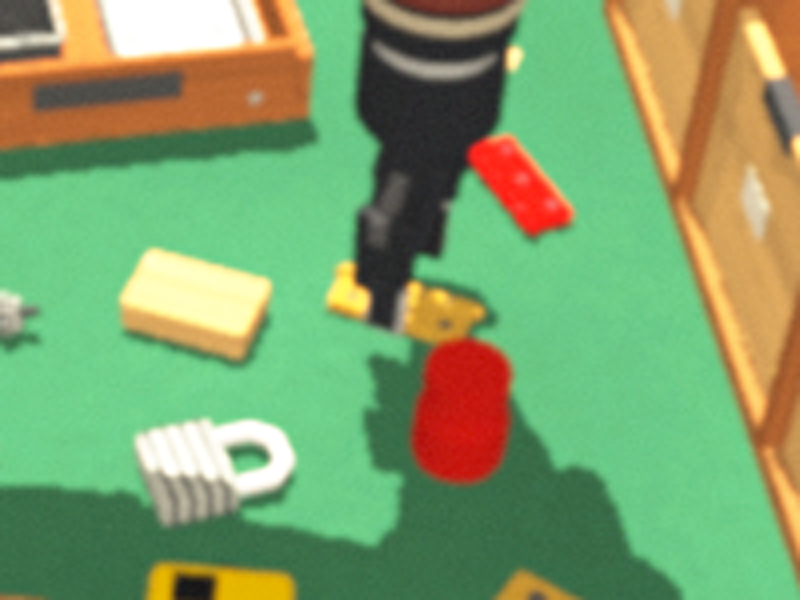

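View pics/w4.png

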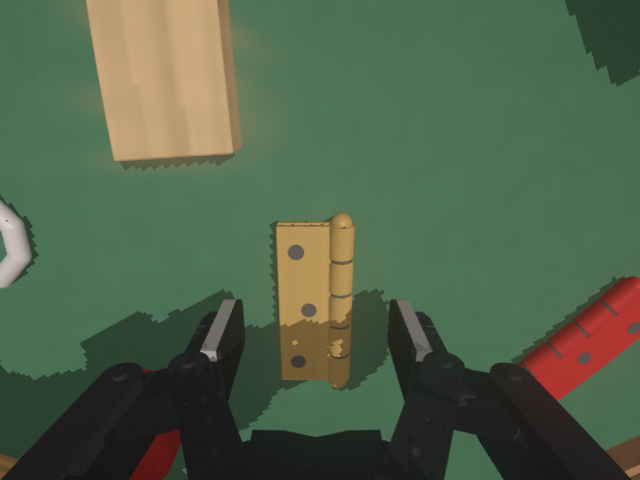

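```bash
python3 - <<'E'
from h import *
for f in("w2","w3","w4"):
    st,s=pickle.load(open(f+".pkl","rb")); vv,uu=np.mgrid[270:345,190:440]
    uv=np.c_[uu.ravel(),vv.ravel()]; P=depthpts(s,uv,s["T_tool_cam"]); W=(tcpT(st)@np.c_[P,np.ones(len(P))].T).T
    k=(W[:,2]>17)&(np.abs(P[:,0])<14); print(f,st["grip_width"],np.percentile(P[k,2],[98,99,99.8]),P[k,0].max(), P[k,0].min())
E
```

```text
w2 60.23657482388719 [-35.51634452 -34.58165074 -33.40608567] 11.540614254545844 -11.56092645471962
w3 5.056873888600608 [-33.18472286 -32.12188375 -30.47926585] 13.307751046129752 -5.716266714864062
w4 60.064350514204605 [-35.78384265 -35.04631851 -34.26415189] 11.264720990711055 -11.171713071086941
```

```bash
python3 -m jog '[0,0,0.005,0,0,0,0.055,0,0,0.005,0,0,0,0.055,0,0,0.003,0,0,0,0.055,0,0,0.001,0,0,0,0.055,0,0,0,0,0,0,0.055,0,0,0,0,0,0,0.055]' && python3 -m jog '[0,0,0,0,0,0,0.02,0,0,0,0,0,0,0.02,0,0,0,0,0,0,0.02,0,0,0,0,0,0,0.02,0,0,0,0,0,0,0.02,0,0,0,0,0,0,0.02,0,0,0,0,0,0,0.02]' 50
```

```text
time: 6.03
eef_pos: [676.5, -42.3, -30.3]
tool_rot: [0.232, 0.973, 0.0, -0.0]
force: [0.5, 0.3, 0.2]
grip_width: 54.8
time: 6.62
eef_pos: [678.0, -42.8, -27.9]
tool_rot: [0.232, 0.973, -0.0, 0.002]
force: [-1.6, 0.1, 10.7]
grip_width: 29.9
```

```bash
python3 - <<'E'
from h import *
from station import status, imaging
st=status.get_state(); s=imaging.snapshot("wrist"); pickle.dump((st,s),open("w5.pkl","wb")); cv2.imwrite("pics/w5.png",s["color"]); print(st["eef_pos"],st["grip_width"],st["force"],st["time"])
E
```

```text
[678.04739915 -42.81090408 -27.91485061] 29.865822286431374 [-1.59640915  0.13341201 10.71883237] 6.6167
```

View pics/w5.png

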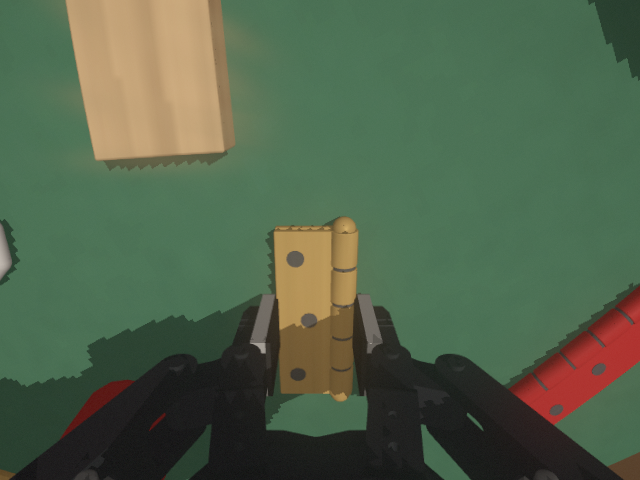

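```bash
python3 -m jog '[0,0,-0.003,0,0,0,0.02,0,0,-0.005,0,0,0,0.02,0,0,-0.012,0,0,0,0.02,0,0,-0.02,0,0,0,0.02,0,0,-0.02,0,0,0,0.02,0,0,0,0,0,0,0.02,0,0,0,0,0,0,0.02]' 60
python3 - <<'E'
from h import *
from station import status, imaging
st=status.get_state(); s=imaging.snapshot("wrist"); pickle.dump((st,s),open("w6.pkl","wb")); cv2.imwrite("pics/w6.png",s["color"]); print(st["eef_pos"],st["grip_width"],st["force"],st["time"])
E
```

```text
time: 7.25
eef_pos: [677.8, -42.6, 31.8]
tool_rot: [0.232, 0.973, 0.0, 0.002]
force: [-0.2, 0.1, -1.9]
grip_width: 29.6
[677.79951759 -42.61074993  31.76711812] 29.56730394613897 [-0.22061872  0.05075262 -1.88326928] 7.25
```

View pics/w6.png

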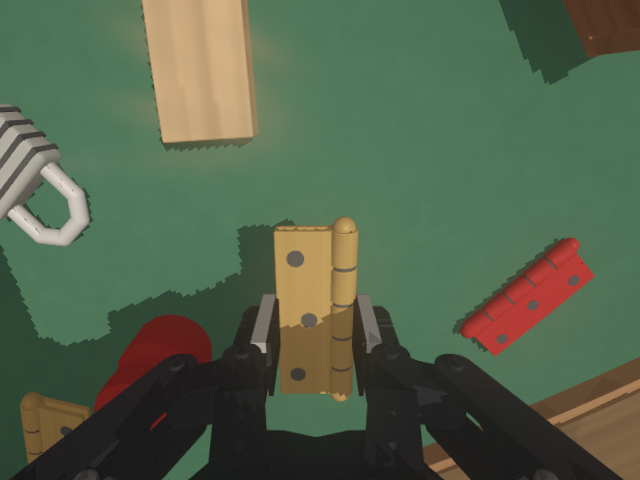

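```bash
python3 - <<'E'
from h import *
plan(544.6,334.5,85,97.6,12)
E
```

```text
t 7.30 pos [676.8 -42.3  30.1] jaw 63.2 tilt 0.04 grip 29.5 F [-0.7 -0.4 -2.5] q [-0.25  0.38  0.09  1.29  0.    0.21]
12 rows: x 0.0171 y 0.0291 z -0.0046 az -2.87   (len 33.8 mm; total az -34.4)
```

```bash
python3 -m jog '[0,0,-0.028,0,0,0,0.02,0,0,-0.028,0,0,0,0.02]' && python3 -m jog '[0.0171,0.0291,0,0,0,-2.87,0.02,0.0171,0.0291,0,0,0,-2.87,0.02,0.0171,0.0291,0,0,0,-2.87,0.02,0.0171,0.0291,0,0,0,-2.87,0.02,0.0171,0.0291,0,0,0,-2.87,0.02,0.0171,0.0291,0,0,0,-2.87,0.02,0.0171,0.0291,0,0,0,-2.87,0.02,0.0171,0.0291,0,0,0,-2.87,0.02,0.0171,0.0291,0,0,0,-2.87,0.02,0.0171,0.0291,0,0,0,-2.87,0.02,0.0171,0.0291,0,0,0,-2.87,0.02,0.0171,0.0291,0,0,0,-2.87,0.02]' && python3 -m jog '[0,0,0,0,0,0,0.02,0,0,0,0,0,0,0.02,0,0,0,0,0,0,0.02]'
python3 - <<'E'
from h import *
from station import status, imaging
plan(544.6,334.5,-13,97.6,6)
st=status.get_state(); s=imaging.snapshot("wrist"); pickle.dump((st,s),open("w7.pkl","wb")); cv2.imwrite("pics/w7.png",s["color"])
E
```

```text
time: 7.47
eef_pos: [673.8, -41.6, 82.6]
tool_rot: [0.232, 0.973, 0.0, -0.003]
force: [0.7, -0.7, -1.2]
grip_width: 29.6
time: 8.47
eef_pos: [542.1, 335.1, 84.2]
tool_rot: [-0.068, 0.998, -0.0, -0.001]
force: [0.6, -0.2, -1.2]
grip_width: 29.6
time: 8.72
eef_pos: [543.4, 333.6, 84.7]
tool_rot: [-0.066, 0.998, -0.0, -0.001]
force: [0.4, 0.1, -1.0]
grip_width: 29.6
t 8.72 pos [543.4 333.6  84.7] jaw 97.6 tilt 0.09 grip 29.6 F [ 0.4  0.1 -1. ] q [ 0.35  0.23  0.02  1.36 -0.    0.21]
6 rows: x -0.0002 y 0.0001 z 0.0163 az 0.00   (len 0.2 mm; total az 0.0)
```

View pics/w7.png

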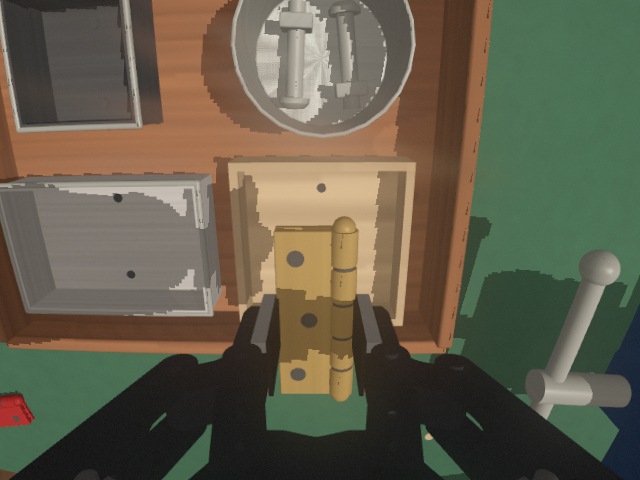

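```bash
python3 - <<'E'
from h import *
st,s=pickle.load(open("w7.pkl","rb")); T=tcpT(st)@s["T_tool_cam"]
p=plane(s,[(230,163),(415,163)],36,T)[:,:2]; d=p[1]-p[0]; L=np.linalg.norm(d); d/=L; print("tray",p.round(1),L.round(1),np.degrees(np.arctan2(d[1],d[0])).round(1)); n=np.array([d[1],-d[0]]); print(p.mean(0)+54*n)
p=plane(s,[(15,131),(141,126)],44,T)[:,:2]; d=p[1]-p[0];L=np.linalg.norm(d); d/=L; n=np.array([-d[1],d[0]]); print("small",L,p.mean(0)+36*n,p.mean(0)-36*n)
p=plane(s,[(0,186),(211,176),(216,315),(25,313)],40,T)[:,:2]; print("tin",p.round(1))
print("cup",plane(s,[(323,53)],68,T), plane(s,[(233,40),(413,40),(322,137)],68,T).round(1))
E
```

```text
tray [[499.4 277.2]
 [485.2 382.9]] 106.6 97.7
[545.81581268 337.28023174]
small 75.89045459929318 [453.39929497 186.01946342] [524.7112385  195.94955452]
tin [[529.3 136.5]
 [507.5 267.7]
 [598.3 274.8]
 [617.6 141.9]]
cup [[438.16614222 322.19009594  68.        ]] [[437.8 281.   68. ]
 [426.8 361.8  68. ]
 [475.5 326.9  68. ]]
```

```bash
python3 -m jog '[-0.002,0.001,0.02,0,0,0,0.02,0,0.001,0.02,0,0,0,0.02,0,0,0.02,0,0,0,0.02,0,0,0.02,0,0,0,0.02,0,0,0.012,0,0,0,0.02,0,0,0.006,0,0,0,0.02,0,0,0,0,0,0,0.02,0,0,0,0,0,0,0.02]'
```

```text
time: 9.43
eef_pos: [546.3, 335.9, -11.6]
tool_rot: [-0.066, 0.998, 0.0, 0.0]
force: [0.2, -0.6, -1.1]
grip_width: 29.5
```

```bash
python3 -m jog '[0,0,0.0015,0,0,0,0.02,0,0,0.0015,0,0,0,0.02,0,0,0,0,0,0,0.02]'; python3 -m jog '[0,0,0,0,0,0,0.034,0,0,0,0,0,0,0.038,0,0,0,0,0,0,0.042,0,0,0,0,0,0,0.046,0,0,0,0,0,0,0.046,0,0,-0.015,0,0,0,0.046,0,0,-0.03,0,0,0,0.046,0,0,-0.03,0,0,0,0.046,0,0,-0.03,0,0,0,0.046,0,0,-0.02,0,0,0,0.046,0,0,0,0,0,0,0.046]'
python3 - <<'E'
from h import *
from station import status, imaging
plan(436,-50.9,80,90,18)
st=status.get_state(); s=imaging.snapshot("wrist"); pickle.dump((st,s),open("w8.pkl","wb")); cv2.imwrite("pics/w8.png",s["color"])
E
```

```text
time: 9.68
eef_pos: [546.0, 336.3, -14.8]
tool_rot: [-0.067, 0.998, 0.0, 0.0]
force: [0.4, -0.5, -0.6]
grip_width: 29.6
time: 10.6
eef_pos: [548.3, 337.3, 115.8]
tool_rot: [-0.067, 0.998, 0.001, 0.004]
force: [0.2, 0.8, 0.8]
grip_width: 46.2
t 10.60 pos [548.3 337.3 115.8] jaw 97.6 tilt 0.45 grip 46.2 F [0.2 0.8 0.8] q [0.35 0.23 0.07 1.41 0.   0.22]
18 rows: x 0.0077 y -0.0211 z 0.0020 az 0.42   (len 22.5 mm; total az 7.6)
```

View pics/w8.png

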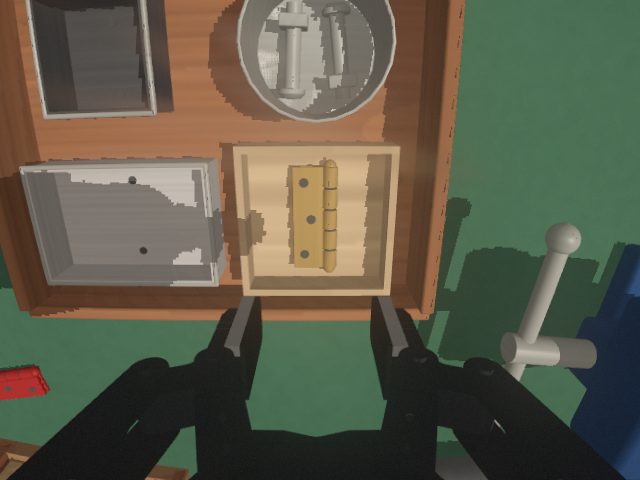

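```bash
python3 - <<'E'
from h import *
st,s=pickle.load(open("w8.pkl","rb")); T=tcpT(st)@s["T_tool_cam"]
p=plane(s,[(22,168),(215,158),(219,286),(48,287)],40,T)[:,:2]; print("tin",p.round(1),p.mean(0))
p=plane(s,[(43,118),(157,114)],44,T)[:,:2]; d=p[1]-p[0];L=np.linalg.norm(d); d/=L; n=np.array([-d[1],d[0]]); print("small",L,p.mean(0)+36*n)
p=plane(s,[(293,165),(332,160),(332,272),(293,268)],22,T)[:,:2]; print("hinge",p.mean(0))
E
python3 -m jog '[0.0077,-0.0211,0.002,0,0,0.42,0.04,0.0077,-0.0211,0.002,0,0,0.42,0.04,0.0077,-0.0211,0.002,0,0,0.42,0.04,0.0077,-0.0211,0.002,0,0,0.42,0.04,0.0077,-0.0211,0.002,0,0,0.42,0.04,0.0077,-0.0211,0.002,0,0,0.42,0.04,0.0077,-0.0211,0.002,0,0,0.42,0.04,0.0077,-0.0211,0.002,0,0,0.42,0.04,0.0077,-0.0211,0.002,0,0,0.42,0.04]' && python3 -m jog '[0.0077,-0.0211,0.002,0,0,0.42,0.04,0.0077,-0.0211,0.002,0,0,0.42,0.04,0.0077,-0.0211,0.002,0,0,0.42,0.04,0.0077,-0.0211,0.002,0,0,0.42,0.04,0.0077,-0.0211,0.002,0,0,0.42,0.04,0.0077,-0.0211,0.002,0,0,0.42,0.04,0.0077,-0.0211,0.002,0,0,0.42,0.04,0.0077,-0.0211,0.002,0,0,0.42,0.04,0.0077,-0.0211,0.002,0,0,0.42,0.04,0,0,0,0,0,0,0.04,0,0,0,0,0,0,0.04]'
python3 - <<'E'
from h import *
from station import status, imaging
plan(436,-50.9,-25,90,6)
st=status.get_state(); s=imaging.snapshot("wrist"); pickle.dump((st,s),open("w9.pkl","wb")); cv2.imwrite("pics/w9.png",s["color"])
E
```

```text
tin [[529.8 133. ]
 [507.6 265.9]
 [599.2 273.1]
 [619.2 142.7]] [563.9564845  203.67592855]
small 75.86547712611248 [453.59120336 186.8484517 ]
hinge [545.50265042 334.05921529]
time: 11.4
eef_pos: [495.3, 139.3, 90.3]
tool_rot: [-0.033, 0.999, 0.0, -0.001]
force: [-0.3, 1.2, 0.6]
grip_width: 40.0
time: 12.32
eef_pos: [433.6, -52.6, 72.7]
tool_rot: [0.001, 1.0, 0.0, -0.001]
force: [0.8, -0.0, -0.2]
grip_width: 39.6
t 12.32 pos [433.6 -52.6  72.7] jaw 89.9 tilt 0.08 grip 39.6 F [ 0.8 -0.  -0.2] q [-0.42 -0.4  -0.6   1.37  0.   -0.42]
6 rows: x -0.0004 y 0.0003 z 0.0163 az -0.01   (len 0.5 mm; total az -0.1)
```

View pics/w9.png

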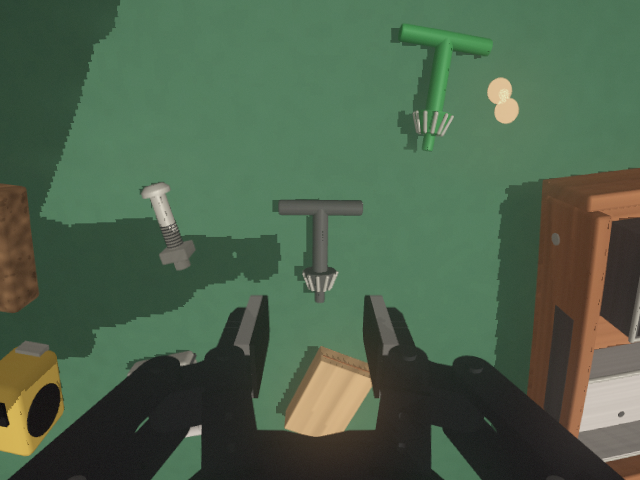

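The key's bar is at (321,208) and its tip at (320,301). The bolt's head is at (155,189) and its tip at (182,268). I'll cast these to bench positions.

```bash
python3 - <<'E'
from h import *
st,s=pickle.load(open("w9.pkl","rb")); T=tcpT(st)@s["T_tool_cam"]
for n,p in zip(["bar","barL","barR","shank1","shank2","tip","bolthead","boltnut","bolttip"],plane(s,[(321,208),(280,208),(362,208),(321,222),(320.5,265),(320,300),(155,189),(177,253),(182,267)],9,T)): print(n,p.round(1))
E
```

```text
bar [413.4 -49.7   9. ]
barL [413.4 -75.8   9. ]
barR [413.4 -23.6   9. ]
shank1 [422.7 -49.7   9. ]
shank2 [452.8 -49.9   9. ]
tip [479.2 -50.1   9. ]
bolthead [ 400.6 -155.     9. ]
boltnut [ 444.2 -145.9    9. ]
bolttip [ 454.4 -143.7    9. ]
```

```bash
python3 -m jog '[-0.002,0.001,0.02,0,0,0,0.04,-0.001,0.001,0.02,0,0,0,0.04,0,0,0.02,0,0,0,0.04,0,0,0.018,0,0,0,0.04,0,0,0.012,0,0,0,0.04,0,0,0.006,0,0,0,0.04,0,0,0,0,0,0,0.04,0,0,0,0,0,0,0.04]' 50 && python3 -m jog '[0,0,0,0,0,0,0.03,0,0,0,0,0,0,0.02,0,0,0,0,0,0,0.01,0,0,0,0,0,0,0.0,0,0,0,0,0,0,0.0,0,0,0,0,0,0,0.0]'
```

```text
time: 13.03
eef_pos: [437.4, -49.6, -22.0]
tool_rot: [-0.001, 1.0, 0.0, -0.0]
force: [0.5, -0.0, 0.1]
grip_width: 40.0
time: 13.53
eef_pos: [438.0, -50.3, -21.4]
tool_rot: [-0.001, 1.0, -0.0, 0.001]
force: [-0.1, 0.8, 5.3]
grip_width: 7.4
```

```bash
python3 -m jog '[0,0,-0.003,0,0,0,0,0,0,-0.008,0,0,0,0,0,0,-0.02,0,0,0,0,0,0,-0.03,0,0,0,0,0,0,-0.03,0,0,0,0,0,0,-0.015,0,0,0,0,0,0,0,0,0,0,0,0,0,0,0,0,0,0]' 60
python3 - <<'E'
from h import *
from station import status, imaging
plan(562,205,85,7.6,18)
plan(562,205,85,97.6,18)
st=status.get_state(); s=imaging.snapshot("wrist"); pickle.dump((st,s),open("w10.pkl","wb")); cv2.imwrite("pics/w10.png",s["color"])
E
```

```text
time: 14.2
eef_pos: [437.9, -50.5, 84.7]
tool_rot: [-0.001, 1.0, -0.0, 0.001]
force: [-0.5, 0.3, -1.5]
grip_width: 6.8
t 14.20 pos [437.9 -50.5  84.7] jaw 90.1 tilt 0.10 grip 6.8 F [-0.5  0.3 -1.5] q [-0.41 -0.39 -0.57  1.39  0.   -0.41]
18 rows: x 0.0039 y 0.0168 z -0.0000 az 4.58   (len 17.2 mm; total az 82.5)
t 14.20 pos [437.9 -50.5  84.7] jaw 90.1 tilt 0.10 grip 6.8 F [-0.5  0.3 -1.5] q [-0.41 -0.39 -0.57  1.39  0.   -0.41]
18 rows: x -0.0078 y 0.0137 z -0.0000 az -0.42   (len 15.8 mm; total az -7.5)
```

View pics/w10.png

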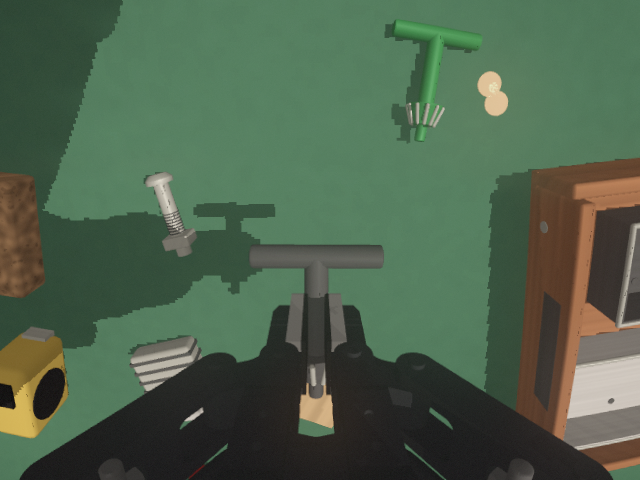

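```bash
python3 - <<'E'
from h import *
st,s=pickle.load(open("w10.pkl","rb")); vv,uu=np.mgrid[0:480:2,0:640:2]
P=depthpts(s,np.c_[uu.ravel(),vv.ravel()],s["T_tool_cam"]); P=P[(s["z_map"][vv.ravel(),uu.ravel()]>0)]
for z in range(-130,0,8):
    k=(P[:,2]>z)&(P[:,2]<=z+8)&(abs(P[:,0])<45)&(abs(P[:,1])<90)
    if k.any(): print(z,k.sum(),"y",P[k,1].min().round(),P[k,1].max().round(),"x",P[k,0].min().round(),P[k,0].max().round())
E
```

```text
-130 7 y -19.0 18.0 x 19.0 20.0
-122 1781 y -64.0 63.0 x 7.0 20.0
-114 2865 y -62.0 61.0 x -3.0 18.0
-106 2636 y -56.0 55.0 x -12.0 18.0
-98 1593 y -50.0 50.0 x -14.0 17.0
-90 2111 y -44.0 43.0 x -13.0 13.0
-82 1053 y -39.0 38.0 x -13.0 14.0
-74 379 y -32.0 30.0 x -11.0 14.0
-66 288 y -17.0 16.0 x -12.0 11.0
-58 247 y -17.0 16.0 x -10.0 11.0
-50 260 y -17.0 16.0 x -27.0 11.0
-42 508 y -18.0 16.0 x -39.0 15.0
-34 975 y -28.0 26.0 x -2.0 30.0
-26 1 y -25.0 -25.0 x 29.0 29.0
```

```bash
python3 -m jog '[0.0039,0.0168,0,0,0,4.58,0,0.0039,0.0168,0,0,0,4.58,0,0.0039,0.0168,0,0,0,4.58,0,0.0039,0.0168,0,0,0,4.58,0,0.0039,0.0168,0,0,0,4.58,0,0.0039,0.0168,0,0,0,4.58,0,0.0039,0.0168,0,0,0,4.58,0,0.0039,0.0168,0,0,0,4.58,0,0.0039,0.0168,0,0,0,4.58,0]' && python3 -m jog '[0.0039,0.0168,0,0,0,4.58,0,0.0039,0.0168,0,0,0,4.58,0,0.0039,0.0168,0,0,0,4.58,0,0.0039,0.0168,0,0,0,4.58,0,0.0039,0.0168,0,0,0,4.58,0,0.0039,0.0168,0,0,0,4.58,0,0.0039,0.0168,0,0,0,4.58,0,0.0039,0.0168,0,0,0,4.58,0,0.0039,0.0168,0,0,0,4.58,0,0,0,0,0,0,0,0,0,0,0,0,0,0,0]'
python3 - <<'E'
from h import *
from station import status, imaging
plan(561.8,206,-9,7.6,6)
st=status.get_state(); s=imaging.snapshot("wrist"); pickle.dump((st,s),open("w11.pkl","wb")); cv2.imwrite("pics/w11.png",s["color"])
E
```

```text
time: 15.0
eef_pos: [449.9, 102.2, 82.1]
tool_rot: [0.353, 0.936, -0.0, -0.001]
force: [-0.1, -1.1, -0.0]
grip_width: 6.7
time: 15.92
eef_pos: [560.1, 205.9, 81.7]
tool_rot: [0.658, 0.753, -0.001, -0.001]
force: [-0.6, -0.2, -0.5]
grip_width: 6.8
t 15.92 pos [560.1 205.9  81.7] jaw 7.7 tilt 0.19 grip 6.8 F [-0.6 -0.2 -0.5] q [ 0.13  0.11 -0.12  1.35  0.    1.57]
6 rows: x -0.0000 y 0.0003 z 0.0151 az 0.02   (len 0.3 mm; total az 0.1)
```

View pics/w11.png

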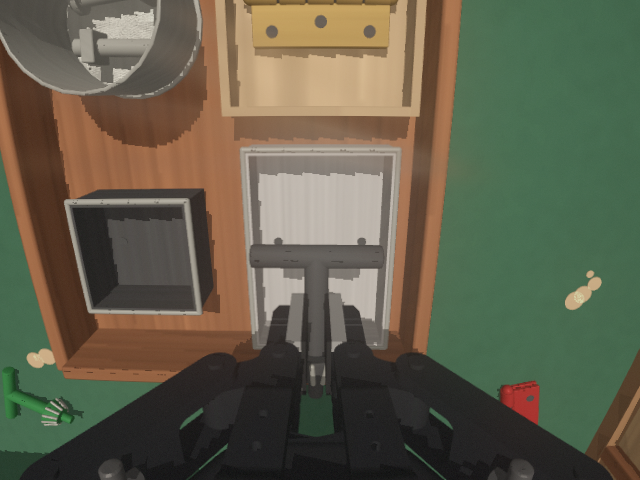

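```bash
python3 - <<'E'
from h import *
st,s=pickle.load(open("w11.pkl","rb")); T=tcpT(st)@s["T_tool_cam"]
p=plane(s,[(242,149),(400,149),(388,350),(253,350)],40,T)[:,:2]; print("tin",p.round(1),p.mean(0),np.linalg.norm(p-np.roll(p,1,0),axis=1))
p=plane(s,[(67,202),(190,199),(200,313),(89,313)],44,T)[:,:2]; print("small",p.round(1),p.mean(0),np.linalg.norm(p-np.roll(p,1,0),axis=1))
E
```

```text
tin [[512.4 259.9]
 [598.6 271.6]
 [617.9 141.9]
 [528.9 129.8]] [564.42335118 200.80395773] [131.16299742  87.03861342 131.15368528  89.83790045]
small [[412.6 217.6]
 [485.8 228.8]
 [493.9 155.6]
 [421.  144.3]] [453.29657362 186.58381806] [73.82639958 74.06296683 73.63103951 73.76340429]
```

```bash
python3 -m jog '[0,0.0025,0.02,0,0,0,0,0,0,0.02,0,0,0,0,0,0,0.02,0,0,0,0,0,0,0.018,0,0,0,0,0,0,0.008,0,0,0,0,0,0,0.0035,0,0,0,0,0,0,0,0,0,0,0,0,0,0,0,0,0,0]'
```

```text
time: 16.63
eef_pos: [563.9, 206.3, -4.7]
tool_rot: [0.658, 0.753, 0.0, 0.0]
force: [0.3, -0.4, -0.3]
grip_width: 6.9
```

```bash
python3 -m jog '[0,0,0.0025,0,0,0,0,0,0,0.0015,0,0,0,0,0,0,0,0,0,0,0,0,0,0,0,0,0,0]'
```

```text
time: 16.97
eef_pos: [563.8, 206.3, -9.4]
tool_rot: [0.658, 0.753, 0.0, 0.0]
force: [-0.4, 0.2, -0.8]
grip_width: 6.9
```

Releasing the key, then going to the jar.

```bash
python3 -m jog '[0,0,0,0,0,0,0.012,0,0,0,0,0,0,0.018,0,0,0,0,0,0,0.026,0,0,0,0,0,0,0.026,0,0,-0.015,0,0,0,0.026,0,0,-0.03,0,0,0,0.026,0,0,-0.03,0,0,0,0.026,0,0,-0.03,0,0,0,0.026,0,0,-0.02,0,0,0,0.04,0,0,0,0,0,0,0.06]'
python3 - <<'E'
from h import *
from station import status, imaging
plan(689,-148,120,40,18)
st=status.get_state(); s=imaging.snapshot("wrist"); pickle.dump((st,s),open("w12.pkl","wb")); cv2.imwrite("pics/w12.png",s["color"])
E
```

```text
time: 17.8
eef_pos: [566.4, 206.7, 120.9]
tool_rot: [0.658, 0.753, 0.003, 0.002]
force: [1.3, 0.2, 1.5]
grip_width: 49.4
t 17.80 pos [566.4 206.7 120.9] jaw 7.6 tilt 0.44 grip 49.4 F [1.3 0.2 1.5] q [ 0.13  0.1  -0.05  1.41  0.    1.57]
18 rows: x -0.0211 y -0.0014 z 0.0001 az -1.80   (len 21.1 mm; total az -32.4)
```

View pics/w12.png

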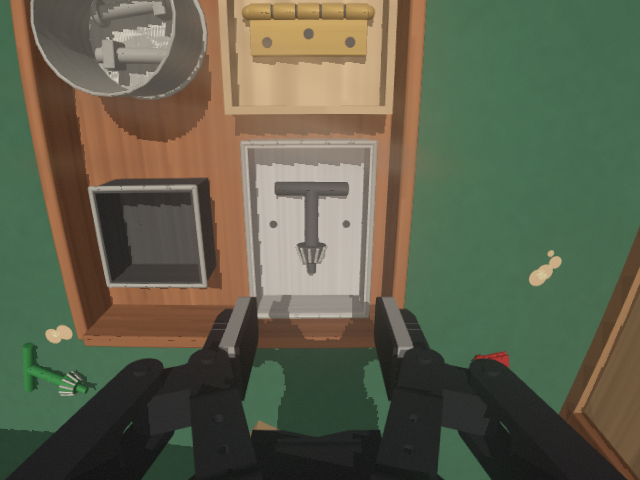

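```bash
python3 - <<'E'
from h import *
plan(689,-148,120,95,18)
E
```

```text
t 17.85 pos [565.4 206.5 118.3] jaw 7.6 tilt 0.28 grip 56.3 F [ 0.1 -0.6 -0.4] q [ 0.13  0.1  -0.06  1.4   0.    1.57]
18 rows: x -0.0200 y -0.0114 z -0.0001 az -4.85   (len 23.0 mm; total az -87.4)
```

```bash
python3 -m jog '[-0.02,-0.0114,0,0,0,-4.85,0.08,-0.02,-0.0114,0,0,0,-4.85,0.08,-0.02,-0.0114,0,0,0,-4.85,0.08,-0.02,-0.0114,0,0,0,-4.85,0.08,-0.02,-0.0114,0,0,0,-4.85,0.08,-0.02,-0.0114,0,0,0,-4.85,0.08,-0.02,-0.0114,0,0,0,-4.85,0.08,-0.02,-0.0114,0,0,0,-4.85,0.08,-0.02,-0.0114,0,0,0,-4.85,0.08]' && python3 -m jog '[-0.02,-0.0114,0,0,0,-4.85,0.08,-0.02,-0.0114,0,0,0,-4.85,0.08,-0.02,-0.0114,0,0,0,-4.85,0.08,-0.02,-0.0114,0,0,0,-4.85,0.08,-0.02,-0.0114,0,0,0,-4.85,0.08,-0.02,-0.0114,0,0,0,-4.85,0.08,-0.02,-0.0114,0,0,0,-4.85,0.08,-0.02,-0.0114,0,0,0,-4.85,0.08,-0.02,-0.0114,0,0,0,-4.85,0.08,0,0,0,0,0,0,0.08,0,0,0,0,0,0,0.08]'
python3 - <<'E'
from h import *
from station import status, imaging
plan(689,-148,10,95,6)
st=status.get_state(); s=imaging.snapshot("wrist"); pickle.dump((st,s),open("w13.pkl","wb")); cv2.imwrite("pics/w13.png",s["color"])
E
```

```text
time: 18.6
eef_pos: [553.4, 3.2, 114.0]
tool_rot: [0.33, 0.944, -0.0, -0.001]
force: [0.6, 0.4, 0.9]
grip_width: 80.0
time: 19.52
eef_pos: [686.4, -148.6, 112.8]
tool_rot: [-0.042, 0.999, 0.001, -0.001]
force: [-0.1, 0.6, -0.1]
grip_width: 79.8
t 19.52 pos [ 686.4 -148.6  112.8] jaw 94.9 tilt 0.18 grip 79.8 F [-0.1  0.6 -0.1] q [-0.4   0.43  0.31  1.45  0.   -0.48]
6 rows: x -0.0004 y 0.0001 z 0.0171 az -0.02   (len 0.4 mm; total az -0.1)
```

View pics/w13.png

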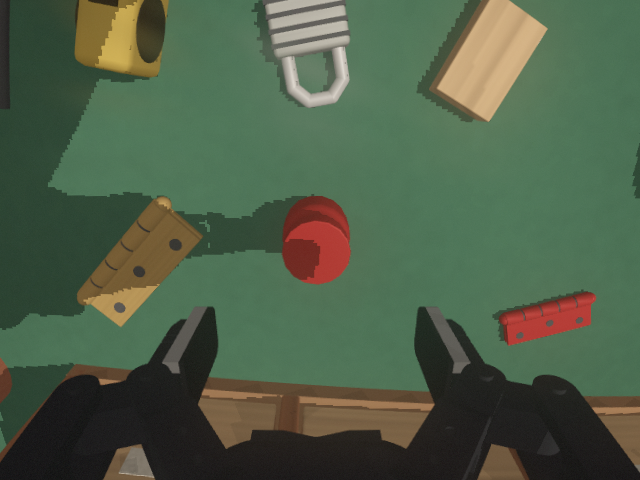

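```bash
python3 - <<'E'
from h import *
st,s=pickle.load(open("w13.pkl","rb")); T=tcpT(st)@s["T_tool_cam"]
print(plane(s,[(316.5,251),(283,251),(350,251),(316,284)],62,T).round(1), tcpT(st)[:3,:2].round(2))
E
```

```text
[[ 690.4 -148.3   62. ]
 [ 692.1 -169.2   62. ]
 [ 688.6 -127.5   62. ]
 [ 713.1 -146.7   62. ]] [[-1.   -0.08]
 [-0.08  1.  ]
 [ 0.    0.  ]]
```

```bash
python3 -m jog '[-0.002,0,0.02,0,0,0,0.08,-0.001,0,0.02,0,0,0,0.08,0,0,0.02,0,0,0,0.08,0,0,0.02,0,0,0,0.08,0,0,0.015,0,0,0,0.08,0,0,0.008,0,0,0,0.08,0,0,0,0,0,0,0.08,0,0,0,0,0,0,0.08]' 40 && python3 -m jog '[0,0,0,0,0,0,0.035,0,0,0,0,0,0,0.035,0,0,0,0,0,0,0.035,0,0,0,0,0,0,0.035,0,0,0,0,0,0,0.035,0,0,0,0,0,0,0.035,0,0,0,0,0,0,0.035]'
python3 - <<'E'
from h import *
from station import status, imaging
st=status.get_state(); s=imaging.snapshot("wrist"); pickle.dump((st,s),open("w14.pkl","wb")); cv2.imwrite("pics/w14.png",s["color"])
E
```

```text
time: 20.23
eef_pos: [689.6, -147.7, 12.8]
tool_rot: [-0.043, 0.999, 0.0, -0.0]
force: [-0.6, -0.4, 0.7]
grip_width: 80.2
time: 20.82
eef_pos: [690.7, -148.4, 13.8]
tool_rot: [-0.043, 0.999, -0.0, 0.001]
force: [-0.8, 0.1, 5.6]
grip_width: 41.7
```

View pics/w14.png

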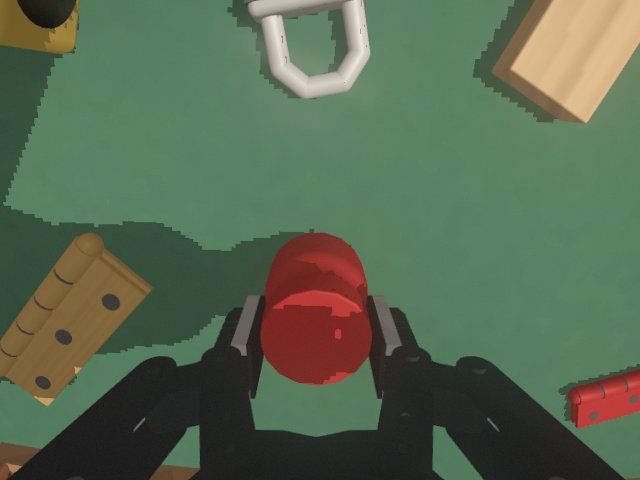

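```bash
python3 -m jog '[0,0,-0.003,0,0,0,0.03,0,0,-0.008,0,0,0,0.03,0,0,-0.015,0,0,0,0.03,0,0,-0.02,0,0,0,0.03,0,0,-0.025,0,0,0,0.03,0,0,-0.02,0,0,0,0.03,0,0,-0.01,0,0,0,0.03,0,0,0,0,0,0,0.03,0,0,0,0,0,0,0.03]' 50
python3 - <<'E'
from h import *
from station import status, imaging
plan(453,186.3,115,97.6,18)
st=status.get_state(); s=imaging.snapshot("wrist"); pickle.dump((st,s),open("w15.pkl","wb")); cv2.imwrite("pics/w15.png",s["color"])
s=imaging.snapshot("side"); cv2.imwrite("pics/s15.png",cv2.resize(s["color"][130:330,270:510],None,fx=3,fy=3,interpolation=cv2.INTER_CUBIC))
E
```

```text
time: 21.62
eef_pos: [690.0, -148.2, 113.0]
tool_rot: [-0.043, 0.999, -0.0, 0.0]
force: [-0.2, -0.7, -2.7]
grip_width: 41.5
t 21.62 pos [ 690.  -148.2  113. ] jaw 94.9 tilt 0.02 grip 41.5 F [-0.2 -0.7 -2.7] q [-0.4   0.43  0.32  1.45  0.   -0.48]
18 rows: x 0.0111 y 0.0199 z -0.0001 az -0.15   (len 22.8 mm; total az -2.7)
```

View pics/w15.png

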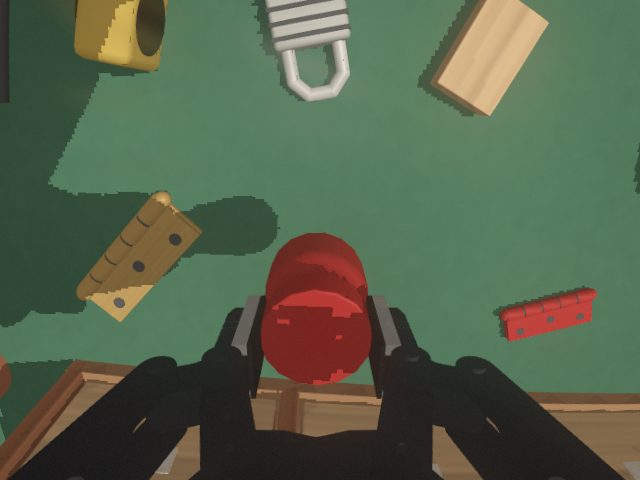

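View pics/s15.png

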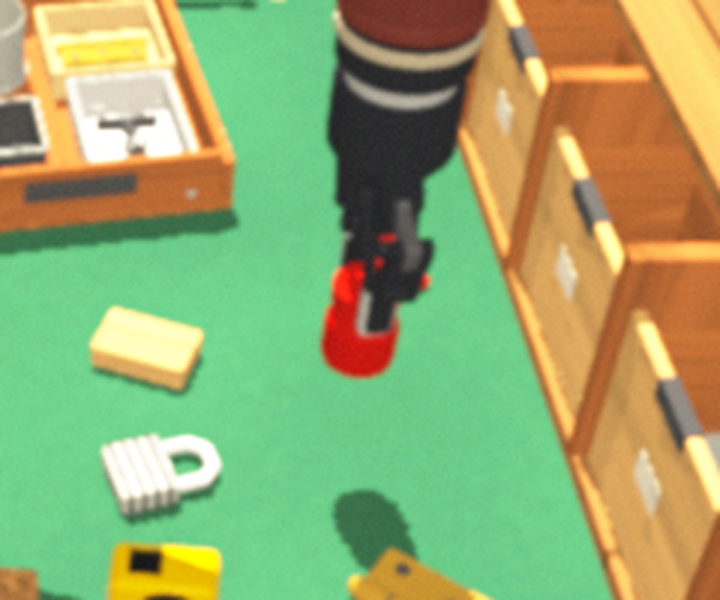

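```bash
python3 - <<'E'
from h import *
from station import imaging
st,s=pickle.load(open("w15.pkl","rb")); 
for uv in [(252,299),(380,299),(245,310),(256,300)]: print("w",uv,depthpts(s,[uv],s["T_tool_cam"]).round(1))
s=imaging.snapshot("side"); pickle.dump(s,open("s15.pkl","wb"))
for zx in [(372,325),(388,325),(372,300),(385,300),(358,374),(350,374),(375,345),(345,345)]:
    uv=(270+zx[0]//3,130+zx[1]//3); print(uv,depthpts(s,[uv]).round(1))
E
```

```text
w (252, 299) [[  9.6 -26.  -36. ]]
w (380, 299) [[ 10.2  24.9 -37.1]]
w (245, 310) [[ 10.6 -27.  -46.4]]
w (256, 300) [[  9.6 -24.3 -36.9]]
(394, 238) [[ 687.6 -180.   156.1]]
(399, 238) [[ 696.7 -180.5  156.3]]
(394, 230) [[ 681.1 -195.   189.1]]
(398, 230) [[ 686.8 -200.2  193.6]]
(389, 254) [[ 685.3 -171.6  107.2]]
(386, 254) [[ 680.7 -167.3  103.2]]
(395, 245) [[ 694.3 -170.4  129.3]]
(385, 245) [[ 676.3 -166.6  126.2]]
```

```bash
python3 -m jog '[0.0111,0.0199,0,0,0,-0.15,0.03,0.0111,0.0199,0,0,0,-0.15,0.03,0.0111,0.0199,0,0,0,-0.15,0.03,0.0111,0.0199,0,0,0,-0.15,0.03,0.0111,0.0199,0,0,0,-0.15,0.03,0.0111,0.0199,0,0,0,-0.15,0.03,0.0111,0.0199,0,0,0,-0.15,0.03,0.0111,0.0199,0,0,0,-0.15,0.03,0.0111,0.0199,0,0,0,-0.15,0.03]' && python3 -m jog '[0.0111,0.0199,0,0,0,-0.15,0.03,0.0111,0.0199,0,0,0,-0.15,0.03,0.0111,0.0199,0,0,0,-0.15,0.03,0.0111,0.0199,0,0,0,-0.15,0.03,0.0111,0.0199,0,0,0,-0.15,0.03,0.0111,0.0199,0,0,0,-0.15,0.03,0.0111,0.0199,0,0,0,-0.15,0.03,0.0111,0.0199,0,0,0,-0.15,0.03,0.0111,0.0199,0,0,0,-0.15,0.03,0,0,0,0,0,0,0.03,0,0,0,0,0,0,0.03]'
python3 - <<'E'
from h import *
from station import status, imaging
plan(453,186.3,27,97.6,6)
st=status.get_state(); s=imaging.snapshot("wrist"); pickle.dump((st,s),open("w16.pkl","wb")); cv2.imwrite("pics/w16.png",s["color"])
E
```

```text
time: 22.52
eef_pos: [571.6, 21.5, 111.8]
tool_rot: [-0.055, 0.998, 0.0, -0.001]
force: [-1.2, 0.4, -1.3]
grip_width: 41.4
time: 23.43
eef_pos: [451.6, 186.9, 112.4]
tool_rot: [-0.068, 0.998, -0.0, -0.001]
force: [-0.5, 0.2, -1.4]
grip_width: 41.6
t 23.43 pos [451.6 186.9 112.4] jaw 97.7 tilt 0.07 grip 41.6 F [-0.5  0.2 -1.4] q [ 0.12 -0.24 -0.4   1.41 -0.   -0.01]
6 rows: x -0.0002 y -0.0001 z 0.0142 az 0.02   (len 0.3 mm; total az 0.1)
```

View pics/w16.png

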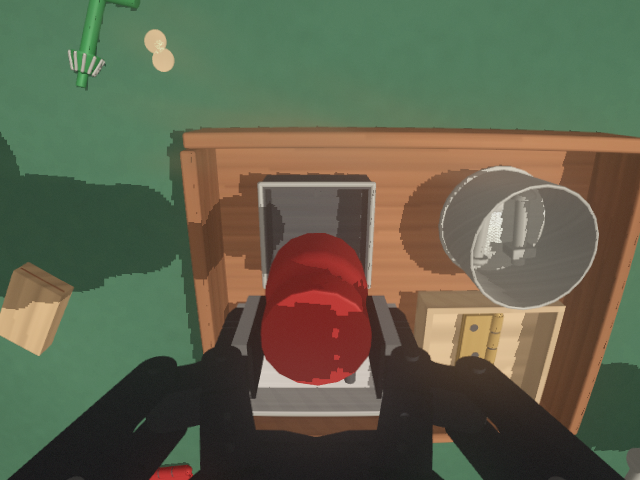

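```bash
python3 - <<'E'
from h import *
st,s=pickle.load(open("w16.pkl","rb")); T=tcpT(st)@s["T_tool_cam"]
p=plane(s,[(259,184),(376,183)],44,T)[:,:2]; d=p[1]-p[0];L=np.linalg.norm(d);d/=L; n=np.array([d[1],-d[0]]); print(p,L,p.mean(0)+36*n)
E
python3 -m jog '[-0.001,0,0.02,0,0,0,0.03,0,0,0.02,0,0,0,0.03,0,0,0.02,0,0,0,0.03,0,0,0.014,0,0,0,0.03,0,0,0.008,0,0,0,0.03,0,0,0,0,0,0,0.03,0,0,0,0,0,0,0.03]'
```

```text
[[422.05055564 145.80509686]
 [411.3425238  219.46004751]] 74.42925299432444 [452.32202455 187.8118415 ]
time: 24.07
eef_pos: [453.7, 186.0, 31.3]
tool_rot: [-0.066, 0.998, -0.0, -0.0]
force: [1.1, -0.3, -1.4]
grip_width: 41.7
```

```bash
python3 -m jog '[0,0.001,0.003,0,0,0,0.03,0,0,0.002,0,0,0,0.03,0,0,0,0,0,0,0.03,0,0,0,0,0,0,0.03]'
```

```text
time: 24.4
eef_pos: [453.7, 187.5, 26.7]
tool_rot: [-0.067, 0.998, 0.0, 0.0]
force: [-0.0, -0.2, -0.9]
grip_width: 41.9
```

```bash
python3 -m jog '[0,0,0.0015,0,0,0,0.03,0,0,0,0,0,0,0.03,0,0,0,0,0,0,0.044,0,0,0,0,0,0,0.048,0,0,0,0,0,0,0.054,0,0,0,0,0,0,0.06,0,0,0,0,0,0,0.062,0,0,-0.01,0,0,0,0.062,0,0,-0.025,0,0,0,0.062,0,0,-0.03,0,0,0,0.062,0,0,-0.03,0,0,0,0.062]' && python3 -m jog '[0,0,-0.01,0,0,0,0.04,0,0,0,0,0,0,0.04]'
python3 - <<'E'
from h import *
from station import status, imaging
plan(421,-150.5,80,100.8,18)
st=status.get_state(); s=imaging.snapshot("wrist"); pickle.dump((st,s),open("w17.pkl","wb")); cv2.imwrite("pics/w17.png",s["color"])
E
```

```text
time: 25.32
eef_pos: [452.8, 187.4, 121.3]
tool_rot: [-0.067, 0.998, 0.0, -0.0]
force: [0.9, 0.6, 0.2]
grip_width: 62.3
time: 25.48
eef_pos: [455.5, 187.7, 133.8]
tool_rot: [-0.067, 0.998, 0.0, 0.003]
force: [1.0, -0.1, 0.0]
grip_width: 40.3
t 25.48 pos [455.5 187.7 133.8] jaw 97.6 tilt 0.34 grip 40.3 F [ 1.  -0.1  0. ] q [ 0.12 -0.24 -0.36  1.45  0.   -0.01]
18 rows: x 0.0049 y -0.0182 z 0.0030 az -0.18   (len 18.9 mm; total az -3.2)
```

View pics/w17.png

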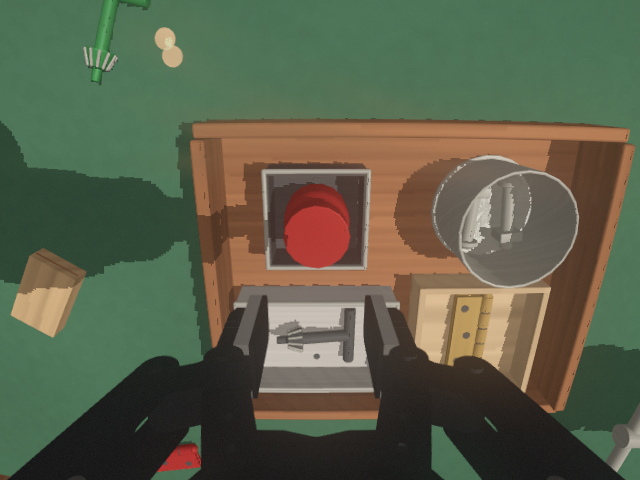

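```bash
python3 -m jog '[0.0049,-0.0182,0.003,0,0,-0.18,0.035,0.0049,-0.0182,0.003,0,0,-0.18,0.035,0.0049,-0.0182,0.003,0,0,-0.18,0.035,0.0049,-0.0182,0.003,0,0,-0.18,0.035,0.0049,-0.0182,0.003,0,0,-0.18,0.035,0.0049,-0.0182,0.003,0,0,-0.18,0.035,0.0049,-0.0182,0.003,0,0,-0.18,0.035,0.0049,-0.0182,0.003,0,0,-0.18,0.035,0.0049,-0.0182,0.003,0,0,-0.18,0.035]' && python3 -m jog '[0.0049,-0.0182,0.003,0,0,-0.18,0.035,0.0049,-0.0182,0.003,0,0,-0.18,0.035,0.0049,-0.0182,0.003,0,0,-0.18,0.035,0.0049,-0.0182,0.003,0,0,-0.18,0.035,0.0049,-0.0182,0.003,0,0,-0.18,0.035,0.0049,-0.0182,0.003,0,0,-0.18,0.035,0.0049,-0.0182,0.003,0,0,-0.18,0.035,0.0049,-0.0182,0.003,0,0,-0.18,0.035,0.0049,-0.0182,0.003,0,0,-0.18,0.035,0,0,0,0,0,0,0.035,0,0,0,0,0,0,0.035]'
python3 - <<'E'
from h import *
from station import status, imaging
plan(421.6,-150.5,-20,101.5,6)
st=status.get_state(); s=imaging.snapshot("wrist"); pickle.dump((st,s),open("w18.pkl","wb")); cv2.imwrite("pics/w18.png",s["color"])
E
```

```text
time: 26.28
eef_pos: [432.4, 18.3, 101.0]
tool_rot: [-0.081, 0.997, 0.0, -0.001]
force: [0.5, -0.8, -0.0]
grip_width: 34.9
time: 27.2
eef_pos: [417.5, -149.8, 74.3]
tool_rot: [-0.094, 0.996, 0.001, -0.001]
force: [0.4, -0.3, 0.4]
grip_width: 34.9
t 27.20 pos [ 417.5 -149.8   74.3] jaw 100.8 tilt 0.15 grip 34.9 F [ 0.4 -0.3  0.4] q [-0.64 -0.37 -0.58  1.37  0.   -0.83]
6 rows: x -0.0007 y -0.0002 z 0.0157 az -0.12   (len 0.7 mm; total az -0.7)
```

View pics/w18.png

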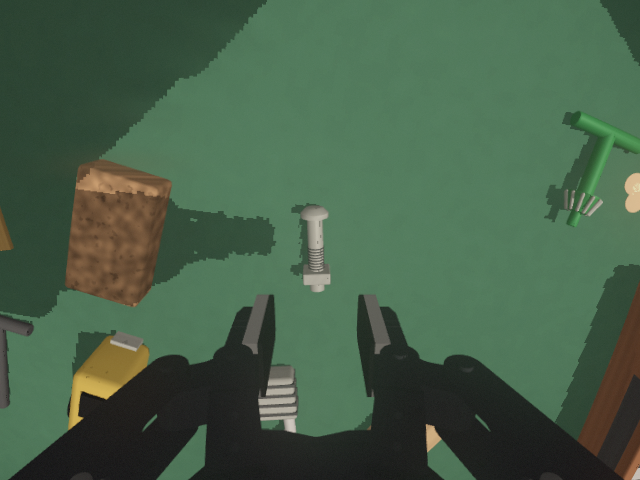

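```bash
python3 - <<'E'
from h import *
st,s=pickle.load(open("w18.pkl","rb")); T=tcpT(st)@s["T_tool_cam"]
print(plane(s,[(314.5,208),(316,243),(316.5,270),(317.5,291)],9,T).round(1)); print("in tool", ((np.linalg.inv(tcpT(st))@np.c_[plane(s,[(314.5,208),(315.5,240),(317.5,291)],9,T),np.ones(3)].T).T).round(1))
E
```

```text
[[ 398.2 -154.8    9. ]
 [ 421.5 -149.4    9. ]
 [ 440.6 -145.4    9. ]
 [ 456.  -141.8    9. ]]
in tool [[ 19.8  -1.5  65.3   1. ]
 [ -2.   -0.8  65.3   1. ]
 [-39.5   0.6  65.2   1. ]]
```

```bash
python3 -m jog '[-0.003,0,0.02,0,0,-1,0.035,-0.0025,0,0.02,0,0,-0.8,0.035,0,0,0.02,0,0,0,0.035,0,0,0.018,0,0,0,0.035,0,0,0.01,0,0,0,0.035,0,0,0.005,0,0,0,0.035,0,0,0,0,0,0,0.035,0,0,0,0,0,0,0.035]' 50
```

```text
time: 27.92
eef_pos: [424.2, -148.8, -16.6]
tool_rot: [-0.111, 0.994, -0.0, 0.0]
force: [0.1, 0.5, -0.1]
grip_width: 35.2
```

```bash
python3 -m jog '[0,0,0.002,0,0,0,0.025,0,0,0.001,0,0,0,0.025,0,0,0,0,0,0,0.018,0,0,0,0,0,0,0.01,0,0,0,0,0,0,0,0,0,0,0,0,0,0,0,0,0,0,0,0,0]' 50
python3 - <<'E'
from h import *
from station import status, imaging
st=status.get_state(); s=imaging.snapshot("wrist"); pickle.dump((st,s),open("w19.pkl","wb")); cv2.imwrite("pics/w19.png",s["color"])
E
```

```text
time: 28.5
eef_pos: [424.1, -149.1, -19.8]
tool_rot: [-0.11, 0.994, -0.0, 0.0]
force: [-1.8, 0.8, 5.8]
grip_width: 7.5
```

View pics/w19.png

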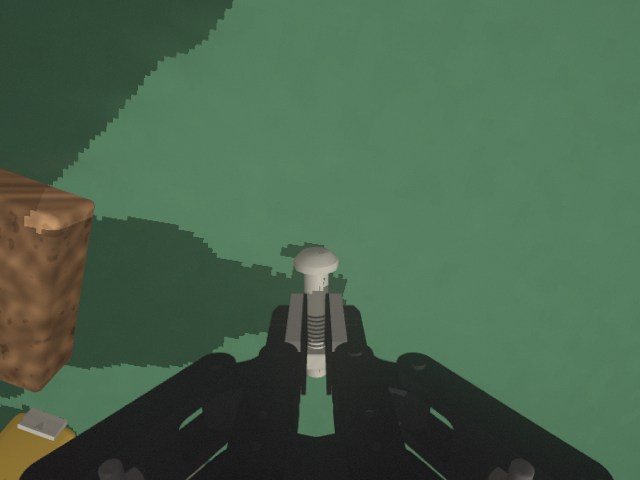

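```bash
python3 -m jog '[0,0,-0.003,0,0,0,0,0,0,-0.012,0,0,0,0,0,0,-0.025,0,0,0,0,0,0,-0.03,0,0,0,0,0,0,-0.03,0,0,0,0,0,0,-0.01,0,0,0,0,0,0,0,0,0,0,0,0,0,0,0,0,0,0]' 60
python3 - <<'E'
from h import *
plan(428.5,320,88,97.6,24)
E
```

```text
time: 29.22
eef_pos: [424.0, -149.0, 89.4]
tool_rot: [-0.11, 0.994, -0.0, 0.0]
force: [0.0, -0.0, -1.5]
grip_width: 6.6
t 29.22 pos [ 424.  -149.    89.4] jaw 102.7 tilt 0.02 grip 6.6 F [ 0.  -0.  -1.5] q [-0.63 -0.36 -0.54  1.39  0.   -0.85]
24 rows: x -0.0037 y 0.0192 z 0.0001 az 0.21   (len 19.5 mm; total az 5.1)
```

```bash
python3 -m jog '[-0.0037,0.0192,0,0,0,0.21,0,-0.0037,0.0192,0,0,0,0.21,0,-0.0037,0.0192,0,0,0,0.21,0,-0.0037,0.0192,0,0,0,0.21,0,-0.0037,0.0192,0,0,0,0.21,0,-0.0037,0.0192,0,0,0,0.21,0,-0.0037,0.0192,0,0,0,0.21,0,-0.0037,0.0192,0,0,0,0.21,0,-0.0037,0.0192,0,0,0,0.21,0,-0.0037,0.0192,0,0,0,0.21,0,-0.0037,0.0192,0,0,0,0.21,0,-0.0037,0.0192,0,0,0,0.21,0]' && python3 -m jog '[-0.0037,0.0192,0,0,0,0.21,0,-0.0037,0.0192,0,0,0,0.21,0,-0.0037,0.0192,0,0,0,0.21,0,-0.0037,0.0192,0,0,0,0.21,0,-0.0037,0.0192,0,0,0,0.21,0,-0.0037,0.0192,0,0,0,0.21,0,-0.0037,0.0192,0,0,0,0.21,0,-0.0037,0.0192,0,0,0,0.21,0,-0.0037,0.0192,0,0,0,0.21,0,-0.0037,0.0192,0,0,0,0.21,0,-0.0037,0.0192,0,0,0,0.21,0,-0.0037,0.0192,0,0,0,0.21,0]' && python3 -m jog '[0,0,0,0,0,0,0,0,0,0,0,0,0,0,0,0,0,0,0,0,0]'
python3 - <<'E'
from h import *
from station import status, imaging
plan(428.5,320,14,97.6,6)
st=status.get_state(); s=imaging.snapshot("wrist"); pickle.dump((st,s),open("w20.pkl","wb")); cv2.imwrite("pics/w20.png",s["color"])
E
```

```text
time: 30.22
eef_pos: [420.0, 86.8, 87.5]
tool_rot: [-0.088, 0.996, 0.0, -0.002]
force: [-0.4, -0.5, -0.8]
grip_width: 6.9
time: 31.22
eef_pos: [427.8, 320.6, 87.2]
tool_rot: [-0.066, 0.998, -0.001, -0.002]
force: [0.4, -0.9, -0.5]
grip_width: 6.7
time: 31.47
eef_pos: [428.2, 319.4, 88.1]
tool_rot: [-0.067, 0.998, -0.001, -0.001]
force: [0.5, -0.3, -0.4]
grip_width: 6.4
t 31.47 pos [428.2 319.4  88.1] jaw 97.6 tilt 0.16 grip 6.4 F [ 0.5 -0.3 -0.4] q [ 0.4  -0.08 -0.3   1.36 -0.    0.26]
6 rows: x -0.0001 y 0.0001 z 0.0123 az 0.01   (len 0.1 mm; total az 0.0)
```

View pics/w20.png

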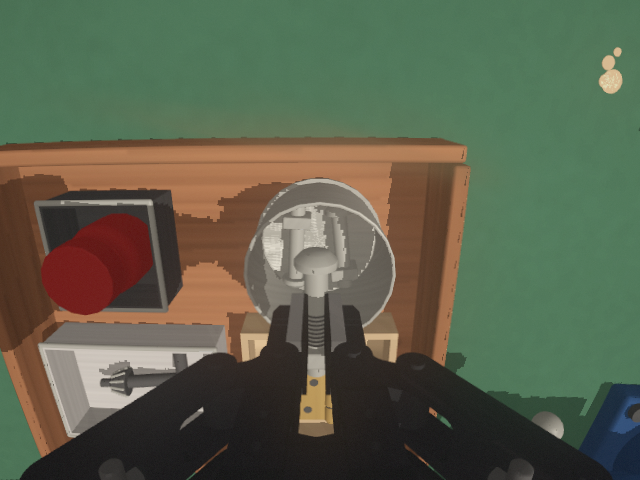

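```bash
python3 - <<'E'
from h import *
st,s=pickle.load(open("w20.pkl","rb")); T=tcpT(st)@s["T_tool_cam"]
p=plane(s,[(321,203.5),(247,268),(395,268),(258,235),(385,235),(260,310),(384,308)],68,T)[:,:2]; print(p.round(1))
A=np.c_[2*p,np.ones(len(p))]; c=np.linalg.lstsq(A,(p**2).sum(1),rcond=None)[0]; print(c[:2],np.sqrt(c[2]+c[0]**2+c[1]**2))
E
```

```text
[[393.9 316.9]
 [435.3 281.7]
 [424.4 362.1]
 [415.4 286.1]
 [406.3 353. ]
 [460.5 291. ]
 [449.7 361. ]]
[434.4100112  322.67484633] 41.0517530886551
```

```bash
python3 -m jog '[-0.002,0.002,0,0,0,0,0,0,0,0.02,0,0,0,0,0,0,0.02,0,0,0,0,0,0,0.018,0,0,0,0,0,0,0.01,0,0,0,0,0,0,0.004,0,0,0,0,0,0,0,0,0,0,0,0,0,0,0,0,0,0]'
```

```text
time: 32.18
eef_pos: [431.5, 322.5, 18.6]
tool_rot: [-0.066, 0.998, 0.0, 0.0]
force: [0.9, -0.1, -0.8]
grip_width: 6.8
```

```bash
python3 -m jog '[0,0,0.003,0,0,0,0,0,0,0,0,0,0,0,0,0,0,0,0,0,0,0,0,0,0,0,0,0.012,0,0,0,0,0,0,0.018,0,0,0,0,0,0,0.022,0,0,0,0,0,0,0.022,0,0,-0.01,0,0,0,0.022,0,0,-0.025,0,0,0,0.022,0,0,-0.03,0,0,0,0.022,0,0,-0.03,0,0,0,0.022,0,0,-0.03,0,0,0,0.022]' && python3 -m jog '[0,0,-0.03,0,0,0,0.022,0,0,-0.01,0,0,0,0.022,0,0,0,0,0,0,0.022]'
python3 - <<'E'
from h import *
from station import status, imaging
st=status.get_state(); s=imaging.snapshot("wrist"); pickle.dump((st,s),open("w21.pkl","wb")); cv2.imwrite("pics/w21.png",s["color"])
E
```

```text
time: 33.18
eef_pos: [430.7, 322.4, 142.0]
tool_rot: [-0.067, 0.998, 0.0, 0.0]
force: [0.5, -0.7, 0.5]
grip_width: 21.6
time: 33.43
eef_pos: [432.6, 323.1, 183.9]
tool_rot: [-0.067, 0.998, 0.001, 0.003]
force: [0.4, 0.3, -0.4]
grip_width: 21.9
```

View pics/w21.png

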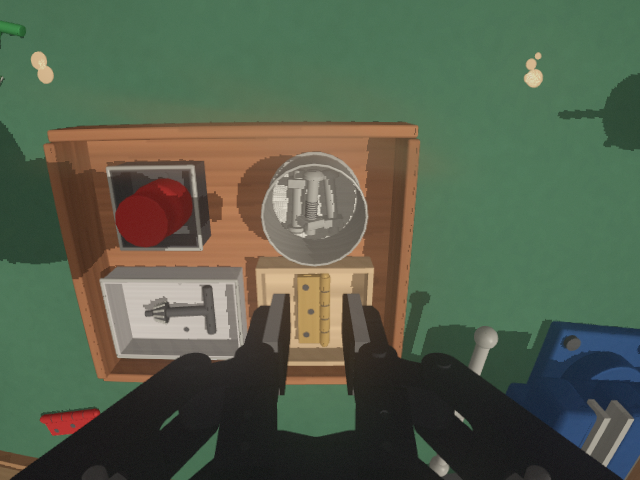

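```bash
python3 -m jog '[0,0.03,-0.01,0,0,0,0.022,0,0.03,-0.01,0,0,0,0.022,0,0.03,0,0,0,0,0.022,0,0.03,0,0,0,0,0.022,0,0.03,0,0,0,0,0.022,0,0.03,0,0,0,0,0.022,0,0.02,0,0,0,0,0.022,0,0,0,0,0,0,0.022,0,0,0,0,0,0,0.022]'
python3 - <<'E'
from h import *
from station import status, imaging
s=imaging.snapshot("top"); pickle.dump(s,open("top1.pkl","wb")); s0=pickle.load(open("top0.pkl","rb"))
cv2.imwrite("pics/t9.png",cv2.resize(s["color"][195:355,85:265],None,fx=3.7,fy=3.7,interpolation=cv2.INTER_CUBIC))
d=cv2.absdiff(s["color"],s0["color"]).max(2); print("hex diff",(d[210:268,474:514]>40).sum(),"plate diff",(d[280:340,480:516]>40).sum())
st,w=pickle.load(open("w21.pkl","rb")); T=tcpT(st)@w["T_tool_cam"]
print("bolt",depthpts(w,[(315,177),(314,195),(314,212),(316,228)],T).round(1))
print("bolt mid",plane(w,[(314,202)],36,T).round(1),"hinge",depthpts(w,[(303,285),(303,330),(312,300)],T).round(1))
print("key",depthpts(w,[(208,295),(180,311),(150,311)],T).round(1))
print("lid depth",depthpts(w,[(125,225),(160,225),(140,210),(142,240)],T).round(1),"lid ctr",plane(w,[(142,219)],73,T).round(1), status.get_state()["time"])
E
```

```text
time: 34.23
eef_pos: [403.3, 520.7, 197.4]
tool_rot: [-0.067, 0.998, -0.001, -0.001]
force: [0.2, -0.5, 0.6]
grip_width: 21.8
hex diff 0 plate diff 0
bolt [[408.1 318.8  42.7]
 [424.6 320.2  37. ]
 [440.2 322.2  34.7]
 [453.9 325.8  36.6]]
bolt mid [[431. 321.  36.]] hinge [[517.8 321.8  22.5]
 [568.9 328.   21.9]
 [533.2 332.6  22.1]]
key [[542.  230.1  21.6]
 [561.9 203.6  25.5]
 [565.5 173.7  27. ]]
lid depth [[459.  174.5  73.8]
 [455.7 202.4  72.8]
 [445.2 186.7  73.3]
 [469.8 188.2  74.1]] lid ctr [[452.5 188.1  73. ]] 34.2833
```

View pics/t9.png

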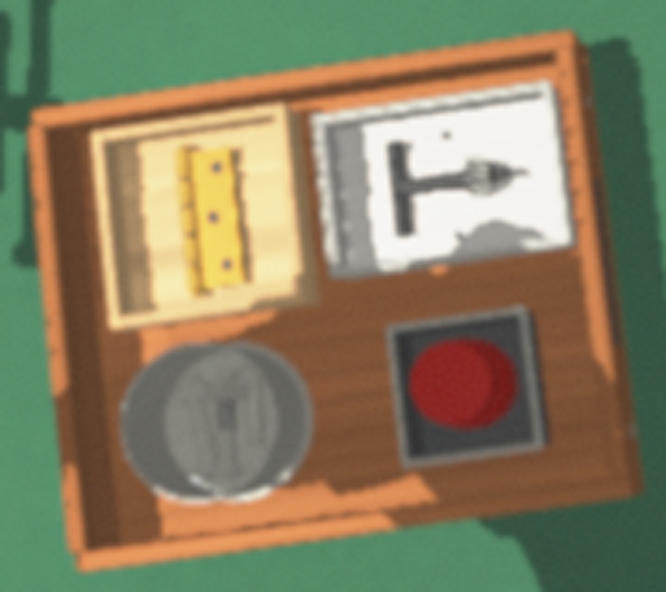

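```bash
python3 -c "
from station import hand_in; print(hand_in())"
```

```text
the job is handed in; nothing more can be done
None
```

I packed all four items into the tote and handed the job in at about 34 s. `hand_in()` gives no verdict, so the results below come from my last camera checks.

| Item | Where it ended up | Last check |
|---|---|---|
| Hinge | Flat, near the middle of the broad tray | Top at z ≈ 22 mm, against 21 mm expected on the floor |
| Chuck key | Flat in the oblong tin, lying along its long side | Near the tin's centre in the last top and wrist views |
| Jar | Upright in the small tin | Lid level to about 1 mm at z ≈ 73, centred within about 2 mm |
| Roofing bolt | On the other bolts in the cup | About 3 mm off centre, roughly 20 mm above the cup's underside |
| Hex key and mending plate | Where they started | No change in the top image from start to end |

**Fingertip position:** The tips were really 20–30 mm behind the reported tool point, depending on how far the gripper was open. My first close on the hinge therefore shut above it without touching it. I worked out the real tip height from the wrist and side cameras and from contact with the bench, and corrected every later grasp.

**Small disagreements:** The top and wrist cameras differed by up to about 3 mm on the tote positions, and I used values in between. The gripper's opening also read about 2.5–4 mm narrower than the stated width of whatever it was holding.

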